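# Knock the fixture's two slanting lock pins home

## Robot

A 6-joint arm with a two-finger parallel gripper is mounted at the origin on the work surface. World frame = base frame: x ahead of the robot, y to its left, z up, the work surface at z = 0. Lengths are in m, angles in rad, forces in N, time in s.
With the tool pointing down it reaches from about 0.375 to 0.9 m from the base axis. Payload 3.1 kg.
Tool frame: the origin (TCP) lies at the very end of the fingers, on their centre line; the grasp point (between the pads) lies 19 mm behind it; z points along the fingers, y is the line along which they close (so a half turn about z gives the same grasp; the last joint's range is limited). The gripper opens to 85 mm and grips with 20 to 120 N. Pads are 22 mm wide; open, the fingers measure 114 mm over their backs; the gripper's body (76 mm by 85 mm) begins 54 mm behind the grasp point. The pads swing forward as they close: fully open they stand 13 mm farther back than shut.
Start: joints at [1.125, 0.527, 1.433, -0, 1.181, -0.178], TCP at [0.165, 0.603, 0.231] pointing down, gripper open.
Joint ranges: [-3.08, 3.08], [-0.75, 2.2], [0.22, 2.44], [-1.43, 4.57], [0, 2.65], [-2.85, 2.85]. Speed limits (rad/s): [2.79, 2.79, 3.14, 3.14, 3.14, 3.14].

## Interface

Orientations are given as a unit quaternion [x, y, z, w].
In Python, from station import manip, vision gives the robot as it stands.
- The arm moves only by the tool drive_tool, never from a script. Its argument "deltas" is a list that holds one entry, the list of rows, each a list of 4 numbers: the shift along the tool's x, y, z in mm, then the turn about the tool's z in rad. A call has 1 to 5 rows; each row is the pose to reach, as a shift and turn from the pose commanded when the call began, along the tool's axes at that moment; what a row does not reach only later rows make up. A row lasts 1/12 s, in which the tool goes at most 41.7 mm and 7.16 degrees, less where a joint would pass 70% of its speed; a pose out of reach is approached as far as the arm can. A call with a gripper value outside its range is refused whole. "jaw" is the finger opening in mm, from 0 to 85.4, set as the call begins (left out, the last holds). The fingers move at their own pace and stop on an object; "force" is the grip in N (left out, the last holds). Time passes only in rows, so rows that repeat a pose let the fingers close. It gives the time, the measured TCP pose, the force, the opening and the grip force at its end, in the units of the state.
- manip.sense(): the state, without advancing time (a new reading comes with each control period).
- vision.snapshot(name): name is "side" or "top" or "wrist"; returns the picture (400x640x3 uint8, red, green, blue); there is no depth.
- vision.camera_model(name): a dict with "camera_matrix" (3x3 intrinsics, pixels), "rvec" (rotation vector, rad) and "tvec" (3), from world to camera coordinates, as OpenCV has them. Camera axes: x right, y down, z forward; pixel columns grow to the right and rows downward; lengths in m; the calibration is good to about 2 mm. A picture is of the moment at which its call begins: read the wrist's pose just before it. camera_model takes no time and is no camera call; for the wrist camera it gives the pose at the moment of the call.
- manip.sign_off(): hands the job in; it is judged then, once.
The state is a dict: "t": time; "q": joint angles; "qd": joint speeds; "tau": joint torques, N m; "tcp_pos": TCP position; "tool_rot": TCP orientation; "force": force on the tool from outside, world axes, zero at the start; "ft_torque": the same for the moment, N m; "finger_gap": opening from 0.0 (shut) to 1.0 (fully open); "gripper_force": force on a finger pad.
Only numpy, scipy, OpenCV 4.12 (cv2) and the standard library are available. Lean on these libraries where they do the work, as an engineer would, in place of code of your own. Each camera call takes 0.05 s, during which the arm holds its last target. There are 200 camera calls.

## Task

Pick up the mallet and knock both of the fixture's slanting sprung lock pins fully home, holding the mallet squarely in line with each pin: carry on until you feel the stop and seat the pin firmly on it with about 20 to 30 N, slowly enough never to exceed 60 N, and do not push the pins with the gripper itself. Then stand the mallet back on the bench on its head, the same way up as you found it, and let go, leaving the parts bin, the tool holder and the jar where they are.

Things in the scene. Friction and masses are not known exactly. Their poses are not given: they have to be found in the camera images.
- mallet: stubby 0.42 kg mallet standing on its head. Head: upright cylinder 36 mm diameter, 90 mm high, black rubber faces, aluminium middle. Handle: level pale wooden bar 20 mm wide (y), 26 mm high (z), middle line 45 mm above the underside, running from the head along -x to 125 mm from the head's axis. Origin: centre of the lower face; z up along the head, +x from handle to head
- fixture: steel fixture bolted to the bench: base plate 130 (x) by 250 (y) by 12 mm; two grey bosses 70 mm wide in x with slanting faces that look up and outwards to +y and -y, centred at y = +75 and -75 mm, 66 mm above the bench; between them an aluminium workpiece, top at 46 mm. Highest: the pins, about 100 mm. Origin: centre of the underside, z up
- left_pin: steel head, 16 mm diameter, of the left lock pin. Origin: centre of its top; z points out along the pin, leaning 32 deg from vertical to the fixture's +y; x as the fixture's. Raised, the top is 33 mm above the boss's slanting face (along the pin). A collar (inner 50, outer 60 mm diameter) rises 28 mm above the face; the home pin lies inside it
- right_pin: steel head, 16 mm diameter, of the right lock pin. Origin: centre of its top; z points out along the pin, leaning 32 deg from vertical to the fixture's -y; x as the fixture's. Raised, the top is 33 mm above the boss's slanting face (along the pin). A collar (inner 50, outer 60 mm diameter) rises 28 mm above the face; the home pin lies inside it
- left_travel (a joint): travel of the left pin along its axis, in m: 0 fully raised, growing as it is driven in. Home is a solid stop somewhere between 0.012 and 0.030, not the same for both pins, to be felt. The pin is sprung and stiff: it takes about 7 to 10 N to move and stays where it is left. Meeting the stop faster than about 30 mm/s gives a hard jolt
- right_travel (a joint): travel of the right pin along its axis, in m: 0 fully raised, growing as it is driven in. Home is a solid stop somewhere between 0.012 and 0.030, not the same for both pins, to be felt. The pin is sprung and stiff: it takes about 7 to 10 N to move and stays where it is left. Meeting the stop faster than about 30 mm/s gives a hard jolt
- parts_bin: bystander: open blue plastic bin 140 by 100 by 55 mm high with steel bushes in it; origin at the centre of its underside, z up
- tool_holder: bystander: steel taper tool holder standing upright, flange 50 mm diameter, 85 mm high; origin at the centre of its underside, z up
- jar: bystander: jar 60 mm diameter, 75 mm high; origin at the centre of its underside, z up
There are look-alikes about, which are no part of the job. There is more than one size of the mallet; the one meant has the size given above.

How it is judged:
On the way, in this order (a step that is already met when the one before it is completed fails the run):
1. one pin is knocked home by the held mallet, seated on its stop with over 15 N, in line with the pin within 15 degrees (((value of joint left_travel above 0.026 m and contact force between mallet and left_pin above 15 N and angle between the z axis of mallet and the z axis of left_pin, either way round below 0.26 rad and contact force between the fingers and mallet above 2 N) or (value of joint right_travel above 0.013 m and contact force between mallet and right_pin above 15 N and angle between the z axis of mallet and the z axis of right_pin, either way round below 0.26 rad and contact force between the fingers and mallet above 2 N))), for 0.02 s.
2. the other pin too is knocked home by the held mallet in the same way (value of joint left_travel above 0.026 m and value of joint right_travel above 0.013 m and ((value of joint left_travel above 0.026 m and contact force between mallet and left_pin above 15 N and angle between the z axis of mallet and the z axis of left_pin, either way round below 0.26 rad and contact force between the fingers and mallet above 2 N) or (value of joint right_travel above 0.013 m and contact force between mallet and right_pin above 15 N and angle between the z axis of mallet and the z axis of right_pin, either way round below 0.26 rad and contact force between the fingers and mallet above 2 N))), for 0.02 s.
At the end, for the whole second after the job is handed in: both pins are within 2 mm of their stops; the mallet stands on the bench (its lower face within 8 mm of bench height) upright within 0.1 rad (6 degrees), same way up as at the start, released and at rest; the bystanders are where they were (value of joint left_travel above 0.026 m and value of joint right_travel above 0.013 m and height (world z) of mallet below 0.008 m and angle between mallet's own z axis and vertical below 0.1 rad and linear speed of mallet below 0.02 m/s and contact force between the fingers and mallet below 0.1 N); the robot touches nothing.
It fails at once if a pin is pushed by the gripper or arm instead of the mallet (contact force between any of the arm, the fingers and left_pin above 1 N or contact force between any of the arm, the fingers and right_pin above 1 N).
It fails at once if a pin is overloaded: more than 60 N between mallet and pin (contact force between mallet and left_pin above 60 N or contact force between mallet and right_pin above 60 N).
It fails at once if a bystander is moved more than 25 mm or tipped more than 0.3 rad (distance of any of parts_bin, tool_holder, jar from where it was at the start of the episode above 0.025 m or angle between any of parts_bin, tool_holder, jar's own z axis and vertical above 0.3 rad).
It also fails if it takes over 70 s, if anything falls off the work surface, if the arm or the gripper's body presses on something with over 40 N, if the wrist force passes 120 N, or if a joint passes its speed limit or range.

## Working session

There is one attempt and no reset: what is moved stays moved. The work goes in short steps, Python scripts to look and compute and a tool call to move; the robot and the scene stay as the last step left them, time stands still between calls to the robot, and variables do not carry over. Pictures are saved under pics/ and viewed, at most 10 in all, crops included, and the job is handed in when it is done.

Besides the shell and the picture viewer there is one more tool, called as a command line: name --argument value ..., lists and objects as JSON in quotes. drive_tool: Moves the arm, as the interface text tells. Its arguments: {"type":"object","properties":{"deltas":{"type":"array"},"jaw":{"type":"number"},"force":{"type":"number"}},"required":["deltas"]}

```bash
mkdir -p pics; cat > h.py <<'E'
from station import manip, vision
import numpy as np, cv2
def snap(n,f):
    im=vision.snapshot(n); cv2.imwrite(f'pics/{f}.png',im[:,:,::-1]); return im
def cam(n,m=None):
    m=m or vision.camera_model(n); R=cv2.Rodrigues(np.array(m['rvec'],float))[0]; t=np.array(m['tvec'],float).ravel(); return np.array(m['camera_matrix'],float),R,t
def ray(c,uv):
    K,R,t=c; d=R.T@np.linalg.solve(K,[uv[0],uv[1],1]); return -R.T@t,d/np.linalg.norm(d)
def onz(c,uv,z):
    o,d=ray(c,uv); return o+d*(z-o[2])/d[2]
def meet(c1,p1,c2,p2):
    o1,d1=ray(c1,p1);o2,d2=ray(c2,p2)
    s=np.linalg.lstsq(np.c_[d1,-d2],o2-o1,rcond=None)[0]
    a,b=o1+s[0]*d1,o2+s[1]*d2; return (a+b)/2,np.linalg.norm(a-b)
def proj(c,P):
    K,R,t=c; p=K@(R@np.asarray(P,float)+t); return p[:2]/p[2]
E
python3 - <<'E'
from h import *
a=snap('top','t0');b=snap('side','s0')
for n in('top','side','wrist'):
    K,R,t=cam(n);print(n,K[0,0],-R.T@t,R[2])
s=manip.sense();print({k:np.round(v,3) for k,v in s.items()})
E
```

```text
top 490.1359071323145 [0.43166894 0.03466422 1.50161174] [ 0.11123017  0.01978427 -0.99359772]
side 470.3833067560801 [0.49906595 0.87882976 0.94764052] [ 0.0778338  -0.69317147 -0.71655789]
wrist 355.42471972759853 [0.09572399 0.62158516 0.37303269] [ 0.27049738 -0.07664045 -0.95966526]
{'t': np.float64(0.1), 'q': array([ 1.125,  0.528,  1.434, -0.   ,  1.181, -0.178]), 'qd': array([-0.   , -0.002, -0.002,  0.   , -0.001,  0.   ]), 'tau': array([-0.0000e+00, -4.4330e+01, -1.7859e+01, -0.0000e+00,  4.0000e-03,
        0.0000e+00]), 'tcp_pos': array([0.165, 0.602, 0.23 ]), 'tool_rot': array([ 0.133,  0.991, -0.001, -0.   ]), 'force': array([-0.098,  0.354,  0.241]), 'ft_torque': array([ 0.015,  0.016, -0.018]), 'gripper_force': np.float64(0.0), 'finger_gap': np.float64(0.998)}
```

View pics/t0.png

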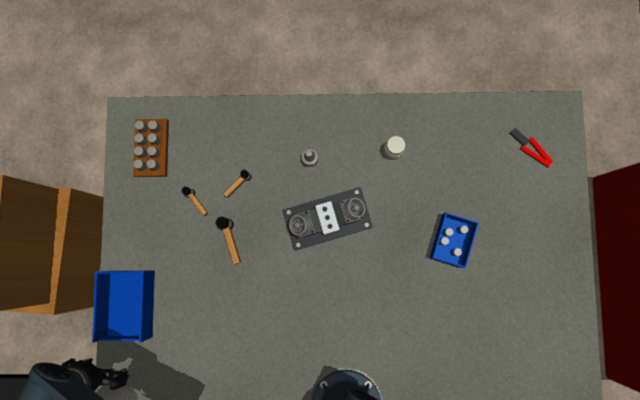

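View pics/s0.png

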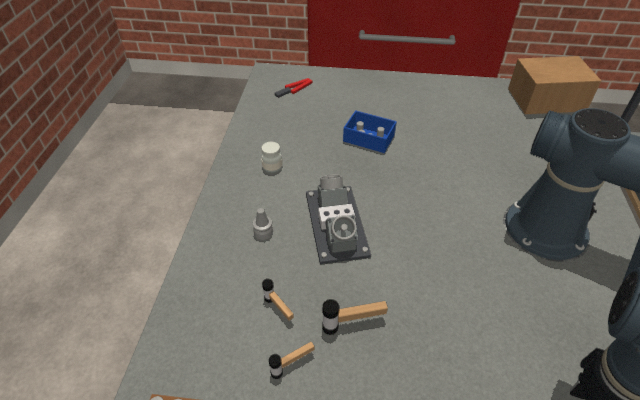

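```bash
python3 - <<'E'
from h import *
t=cv2.imread('pics/t0.png');s=cv2.imread('pics/s0.png')
cv2.imwrite('pics/c1.png',np.vstack([cv2.resize(t[170:270,200:380],(792,440),interpolation=cv2.INTER_CUBIC)]))
cv2.imwrite('pics/c2.png',cv2.resize(s[165:345,255:405],(500,600),interpolation=cv2.INTER_CUBIC))
T,S=cam('top'),cam('side')
for n,im,c in(('top',t,T),('side',s,S)):
    h=cv2.cvtColor(im,cv2.COLOR_BGR2HSV)
    m=cv2.inRange(h,(8,90,110),(22,255,255))
    roi=np.zeros_like(m)
    if n=='top': roi[160:275,170:265]=1
    else: roi[270:390,255:400]=1
    for q in cv2.findContours(m*roi,0,2)[0]:
        if cv2.contourArea(q)<30: continue
        b=cv2.boxPoints(cv2.minAreaRect(q));print(n,cv2.contourArea(q),b.round(1).tolist())
        print([onz(c,p,.058 if n=='top' else .045)[:2].round(4).tolist() for p in b])
    k=cv2.inRange(h,(0,0,0),(180,255,40))
    for q in cv2.findContours(k*roi,0,2)[0]:
        if cv2.contourArea(q)>15: print(n,'blk',cv2.contourArea(q),cv2.minEnclosingCircle(q),onz(c,cv2.minEnclosingCircle(q)[0],.09).round(4))
E
```

```text
top 211.5 [[222.10000610351562, 229.1999969482422], [228.6999969482422, 227.1999969482422], [239.39999389648438, 262.0], [232.8000030517578, 264.0]]
[[0.5192, 0.3613], [0.525, 0.342], [0.4226, 0.3089], [0.4168, 0.3281]]
top 108.0 [[187.5, 195.6999969482422], [191.8000030517578, 192.39999389648438], [206.8000030517578, 211.8000030517578], [202.60000610351562, 215.10000610351562]]
[[0.6201, 0.4667], [0.6299, 0.4543], [0.5713, 0.4078], [0.5616, 0.4203]]
top 96.0 [[223.0, 193.0], [240.0, 176.0], [243.5, 179.5], [226.5, 196.5]]
[[0.6272, 0.3605], [0.6781, 0.3102], [0.6674, 0.2996], [0.6166, 0.3498]]
top blk 101.0 ((222.0454559326172, 222.13636779785156), 6.32628870010376) [0.5377 0.3547 0.09  ]
top blk 43.5 ((186.0, 190.5), 4.272101879119873) [0.6313 0.462  0.09  ]
top blk 40.0 ((243.9545440673828, 173.9545440673828), 4.178460121154785) [0.6786 0.2925 0.09  ]
side 261.0 [[278.29998779296875, 359.5], [310.79998779296875, 341.0], [315.1000061035156, 348.5], [282.6000061035156, 367.1000061035156]]
[[0.6334, 0.4638], [0.5738, 0.4164], [0.5629, 0.4318], [0.6221, 0.4783]]
side 553.0 [[336.79998779296875, 309.1000061035156], [385.79998779296875, 300.20001220703125], [388.0, 312.70001220703125], [339.0, 321.6000061035156]]
[[0.5275, 0.3357], [0.4218, 0.3008], [0.4162, 0.3316], [0.5199, 0.3653]]
side 176.0 [[268.0, 294.6000061035156], [272.8999938964844, 290.29998779296875], [293.79998779296875, 314.3999938964844], [288.79998779296875, 318.70001220703125]]
[[0.6836, 0.3168], [0.6746, 0.3044], [0.6184, 0.3593], [0.6274, 0.3709]]
side blk 15.5 ((276.5, 374.0), 5.590270042419434) [0.625  0.5128 0.09  ]
side blk 109.0 ((275.0, 361.5), 6.800835609436035) [0.6323 0.4891 0.09  ]
side blk 45.0 ((330.0, 328.0), 7.280210018157959) [0.5355 0.4072 0.09  ]
side blk 214.5 ((330.5, 308.9705810546875), 9.153250694274902) [0.539  0.3639 0.09  ]
side blk 77.0 ((267.5, 285.0), 5.590270042419434) [0.68   0.3211 0.09  ]
```

View pics/c1.png

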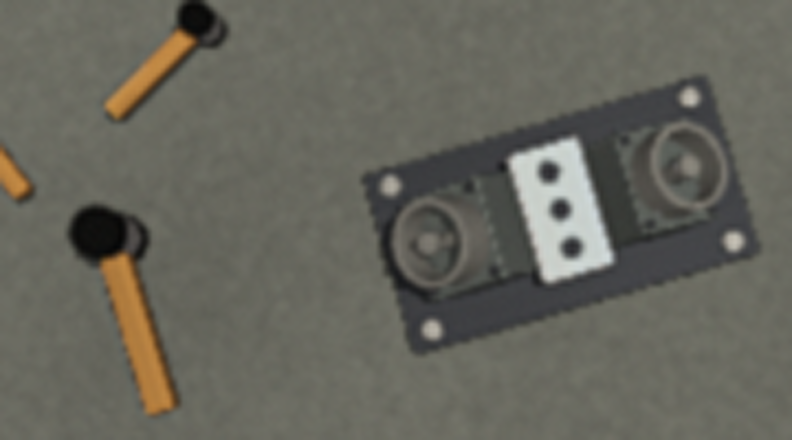

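View pics/c2.png

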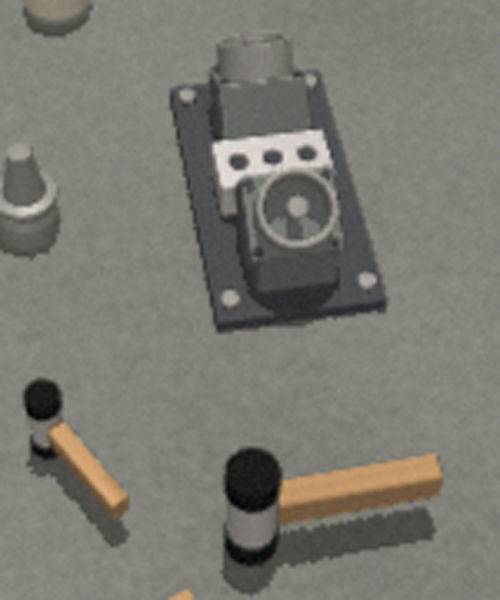

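```bash
python3 - <<'E'
from h import *
T,S=cam('top'),cam('side')
c1=lambda p:(200+(p[0]-.5*3.4)/4.4,170+(p[1]-1.7)/4.4)
c2=lambda p:(255+(p[0]-1.2)/3.333,165+(p[1]-1.2)/3.333)
C=np.array([onz(T,c1(p),.012) for p in [(362,176),(706,76),(758,252),(418,352)]]);print('top corners',C.round(4).tolist(),C.mean(0))
# side corners at top of plate: near-left, near-right, far-right, far-left
D=np.array([onz(S,c2(p),.012) for p in [(216,324),(384,304),(322,72),(170,88)]]);print('side corners',D.round(4).tolist(),D.mean(0))
for a in(C,D):
    e=[(a[i]-a[(i+1)%4]) for i in range(4)];print([(np.linalg.norm(v).round(4),np.degrees(np.arctan2(v[1],v[0])).round(1)) for v in e])
print('Lpin',meet(T,c1((428,243)),S,c2((297,206))))
print('Rpin z.1',onz(T,c1((690,166)),.1), 'L z.1',onz(T,c1((428,243)),.1))
print('headtop',meet(T,(222.1,222.4),S,c2((252,470))))
print('handle end top',meet(T,((239.4+232.8)/2,263),S,c2((437,455)) ))
E
```

```text
top corners [[0.5805, 0.1891, 0.012], [0.6484, -0.0509, 0.012], [0.5254, -0.0848, 0.012], [0.4583, 0.1501, 0.012]] [0.5531598  0.05086156 0.012     ]
side corners [[0.583, 0.1894, 0.012], [0.4608, 0.1566, 0.012], [0.5244, -0.0852, 0.012], [0.6508, -0.0509, 0.012]] [0.55477436 0.05247882 0.012     ]
[(np.float64(0.2494), np.float64(105.8)), (np.float64(0.1276), np.float64(15.4)), (np.float64(0.2443), np.float64(-74.1)), (np.float64(0.1282), np.float64(-162.3))]
[(np.float64(0.1265), np.float64(15.0)), (np.float64(0.2501), np.float64(104.7)), (np.float64(0.131), np.float64(-164.8)), (np.float64(0.2496), np.float64(-74.2))]
Lpin (array([0.52914445, 0.13730375, 0.09179134]), np.float64(0.002269883819946683))
Rpin z.1 [ 0.57638719 -0.0344963   0.1       ] L z.1 [0.52744658 0.1367389  0.1       ]
headtop (array([0.53876184, 0.35495191, 0.08787702]), np.float64(0.00327946558085663))
handle end top (array([0.42160643, 0.31676223, 0.06604422]), np.float64(0.0039019991698636333))
```

drive_tool --deltas '[[[-385,-165,60,2.56],[-385,-165,60,2.56],[-385,-165,60,2.56],[-385,-165,60,2.56],[-385,-165,60,2.56]]]' --jaw 85 --force 20

```text
t: 0.52
tcp_pos: [0.3274, 0.4728, 0.2012]
tool_rot: [0.434, 0.901, -0.0, -0.0]
force: [1.4, 1.2, -0.3]
finger_gap: 0.997
gripper_force: 0.0
```

```bash
cat >> h.py <<'E'
from scipy.spatial.transform import Rotation as Ro
def go(x,y,z,yaw):
    s=manip.sense(); R=Ro.from_quat(s['tool_rot']).as_matrix(); p=np.array(s['tcp_pos'])
    d=R.T@(np.array([x,y,z])-p)*1000
    cy=np.arctan2(R[1,0],R[0,0]); dy=(np.radians(yaw)-cy+np.pi)%(2*np.pi)-np.pi
    print('t %.2f'%s['t'],'tcp',p.round(4),'yaw %.1f'%np.degrees(cy),'q6 %.2f'%s['q'][5],'tilt %.2f'%np.degrees(np.arccos(-R[2,2])),'F',np.round(s['force'],1),'delta',d.round(1),'turn %.3f'%(-dy))
if __name__=='__main__':
    import sys; go(*map(float,sys.argv[1:]))
E
python3 h.py .493 .3417 .17 18
```

```text
t 0.52 tcp [0.3274 0.4728 0.2012] yaw 128.5 q6 0.10 tilt 0.04 F [ 1.4  1.2 -0.3] delta [-205.7   47.9   31.2] turn 1.929
```

drive_tool --deltas '[[[-205,48,31,1.93],[-205,48,31,1.93],[-205,48,31,1.93],[-205,48,31,1.93],[-205,48,31,1.93]]]'

```text
t: 0.93
tcp_pos: [0.4901, 0.3458, 0.1707]
tool_rot: [0.69, 0.723, -0.0, -0.0]
force: [0.6, 1.4, -0.2]
finger_gap: 0.994
gripper_force: 0.0
```

drive_tool --deltas '[[[0,0,0,1.2],[0,0,0,1.2],[0,0,0,1.2],[0,0,0,1.2],[0,0,0,1.2]]]'

```text
t: 1.35
tcp_pos: [0.4889, 0.3469, 0.1708]
tool_rot: [0.879, 0.476, -0.001, -0.0]
force: [-0.5, 0.7, 0.9]
finger_gap: 0.997
gripper_force: 0.0
```

```bash
python3 h.py .493 .3417 .17 18
```

```text
t 1.35 tcp [0.4889 0.3469 0.1708] yaw 56.8 q6 1.01 tilt 0.08 F [-0.5  0.7  0.9] delta [-2.2  6.3  0.8] turn 0.678
```

drive_tool --deltas '[[[-2,6,0,0.63],[-2,6,0,0.63],[-2,6,0,0.63],[-2,6,0,0.63],[-2,6,0,0.63]]]'

```text
t: 1.77
tcp_pos: [0.4927, 0.3422, 0.1709]
tool_rot: [0.983, 0.183, -0.001, 0.0]
force: [-0.3, 0.5, -0.2]
finger_gap: 0.997
gripper_force: 0.0
```

drive_tool --deltas '[[[0,0,0,0],[0,0,0,0]]]'

```text
t: 1.93
tcp_pos: [0.4929, 0.3423, 0.1711]
tool_rot: [0.982, 0.187, -0.0, 0.0]
force: [0.2, 1.0, 0.4]
finger_gap: 0.993
gripper_force: 0.0
```

```bash
python3 h.py .493 .3417 .17 18; python3 - <<'E'
from h import *
m=vision.camera_model('wrist'); im=snap('wrist','w1'); W=cam('w',m)
h=cv2.cvtColor(im,cv2.COLOR_RGB2HSV)
k=cv2.inRange(h,(8,90,90),(22,255,255))
for q in cv2.findContours(k,0,2)[0]:
    if cv2.contourArea(q)>200:
        b=cv2.boxPoints(cv2.minAreaRect(q));print(cv2.contourArea(q),b.round(0).tolist(),[onz(W,p,.058)[:2].round(4).tolist() for p in b])
print('expected',[proj(W,p).round(0) for p in ([.5386,.356,.09],[.493,.3417,.058],[.4197,.3185,.058])])
E
```

```text
t 1.93 tcp [0.4929 0.3423 0.1711] yaw 21.6 q6 1.61 tilt 0.05 F [0.2 1.  0.4] delta [-0.1  0.6  1.1] turn 0.063
3033.0 [[304.0, 288.0], [311.0, 162.0], [338.0, 163.0], [331.0, 289.0]] [[0.4175, 0.328], [0.515, 0.3596], [0.5211, 0.3413], [0.4241, 0.3075]]
552.0 [[360.0, 6.0], [415.0, -21.0], [425.0, 0.0], [370.0, 27.0]] [[0.6211, 0.367], [0.6478, 0.3406], [0.6396, 0.3293], [0.6122, 0.356]]
642.0 [[232.0, 0.0], [253.0, -6.0], [274.0, 58.0], [254.0, 65.0]] [[0.5939, 0.4445], [0.6024, 0.4335], [0.5711, 0.4079], [0.5621, 0.4192]]
expected [array([329., 138.]), array([323., 198.]), array([316., 289.])]
```

View pics/w1.png

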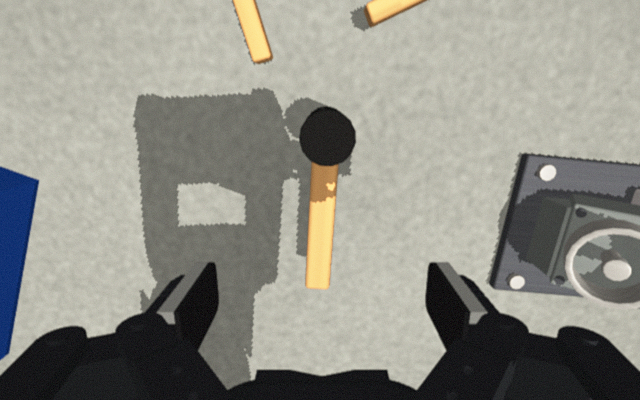

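drive_tool --deltas '[[[0,0,30,0.055],[0,0,60,0.055],[0,0,90,0.055],[0,0,120,0.055],[0,0,135,0.055]]]'

```text
t: 2.4
tcp_pos: [0.4912, 0.3415, 0.033]
tool_rot: [0.987, 0.16, -0.003, 0.001]
force: [0.4, 0.2, 0.4]
finger_gap: 0.999
gripper_force: 0.0
```

drive_tool --deltas '[[[0,0,8,0],[0,0,10,0],[0,0,10,0]]]'

```text
t: 2.65
tcp_pos: [0.4932, 0.3425, 0.0263]
tool_rot: [0.987, 0.159, -0.0, 0.0]
force: [-0.6, -1.2, 0.2]
finger_gap: 0.997
gripper_force: 0.0
```

drive_tool --deltas '[[[0,0,0,0],[0,0,0,0],[0,0,0,0],[0,0,0,0],[0,0,0,0]]]' --jaw 0 --force 30

```text
t: 3.07
tcp_pos: [0.4934, 0.3426, 0.0272]
tool_rot: [0.987, 0.159, 0.001, -0.0]
force: [-0.6, 0.6, -0.1]
finger_gap: 0.293
gripper_force: 0.0
```

drive_tool --deltas '[[[0,0,0,0],[0,0,0,0],[0,0,0,0],[0,0,0,0],[0,0,0,0]]]'

```text
t: 3.48
tcp_pos: [0.4934, 0.3425, 0.0271]
tool_rot: [0.987, 0.159, 0.0, -0.0]
force: [-0.0, -2.3, 5.0]
finger_gap: 0.227
gripper_force: 33.4
```

drive_tool --deltas '[[[0,0,-15,0],[0,0,-40,0],[0,0,-70,0],[0,0,-90,0],[0,0,-90,0]]]' --force 20

```text
t: 3.9
tcp_pos: [0.495, 0.3436, 0.1196]
tool_rot: [0.987, 0.159, 0.003, -0.001]
force: [1.3, 0.3, -3.5]
finger_gap: 0.23
gripper_force: 31.8
```

```bash
cat >> h.py <<'E'
E
cat > tilt.py <<'E'
from h import *
# droop of the mallet from the side view: handle's box in the picture, axis direction met with the known vertical plane of the handle
def tilt(name='x',show=True):
    s=manip.sense(); R=Ro.from_quat(s['tool_rot']).as_matrix(); p=np.array(s['tcp_pos']); x=R[:,0]; n=R[:,1]
    g=p-R[:,2]*.019
    for c in('side','top'):
        C=cam(c); im=snap(c,name+'_'+c); h=cv2.cvtColor(im,cv2.COLOR_RGB2HSV); k=cv2.inRange(h,(8,90,90),(22,255,255))
        roi=np.zeros_like(k); u,v=proj(C,g).astype(int); roi[max(v-70,0):v+70,max(u-70,0):u+70]=255
        qs=[q for q in cv2.findContours(k&roi,0,2)[0] if cv2.contourArea(q)>15]
        if not qs: print(c,'none'); continue
        for q in qs:
            b=cv2.minAreaRect(q); bp=cv2.boxPoints(b)
            l=[np.linalg.norm(bp[0]-bp[1]),np.linalg.norm(bp[1]-bp[2])]
            e=[(bp[0]+bp[1])/2,(bp[2]+bp[3])/2] if l[0]<l[1] else [(bp[1]+bp[2])/2,(bp[3]+bp[0])/2]
            P=[]
            for uv in e:
                o,d=ray(C,uv); P.append(o+d*(np.dot(g-o,n)/np.dot(d,n)))
            a=[((w-g)@x*1000,(w-g)[2]*1000) for w in P]; a.sort()
            print(c,'area',cv2.contourArea(q),'ends rel grip (x,z) mm',np.round(a,0).tolist(),'droop deg %.1f'%np.degrees(-np.arctan2(a[1][1]-a[0][1],a[1][0]-a[0][0])))
import sys
tilt(sys.argv[1])
E
python3 tilt.py a; python3 h.py .43 .03 .12 15.6
```

```text
side area 204.0 ends rel grip (x,z) mm [[85.0, -200.0], [153.0, -253.0]] droop deg 37.8
side area 83.0 ends rel grip (x,z) mm [[129.0, -65.0], [149.0, -5.0]] droop deg -71.6
side area 114.5 ends rel grip (x,z) mm [[19.0, -25.0], [21.0, 26.0]] droop deg -87.5
side area 277.5 ends rel grip (x,z) mm [[-77.0, 1.0], [-25.0, 0.0]] droop deg 0.5
top area 94.5 ends rel grip (x,z) mm [[64.0, 138.0], [98.0, 216.0]] droop deg -66.6
top area 111.5 ends rel grip (x,z) mm [[153.0, -240.0], [319.0, -848.0]] droop deg 74.7
top area 81.5 ends rel grip (x,z) mm [[113.0, 454.0], [128.0, 368.0]] droop deg 79.6
t 4.00 tcp [0.4924 0.3422 0.1157] yaw 18.3 q6 1.67 tilt 0.07 F [-0.2 -0.3 -5.5] delta [-157.1  276.9   -4.1] turn 0.046
```

```bash
python3 - <<'E'
import cv2,numpy as np
s=cv2.imread('pics/a_side.png');cv2.imwrite('pics/v.png',cv2.resize(s[150:380,230:480],(750,600)[:2],interpolation=cv2.INTER_CUBIC))
E
```

```text
(no output)
```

View pics/v.png

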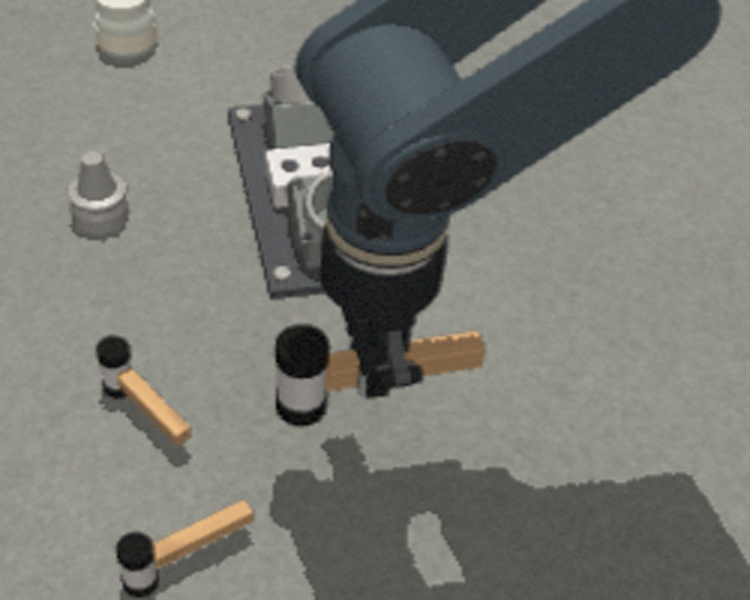

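drive_tool --deltas '[[[-30,0,-20,0],[-65,25,-24,0.02],[-92,56,-24,0.047],[-110,93,-24,0.047],[-122,132,-24,0.047]]]'

```text
t: 4.42
tcp_pos: [0.413, 0.1776, 0.1382]
tool_rot: [0.991, 0.137, -0.005, 0.0]
force: [1.2, -0.6, -4.5]
finger_gap: 0.23
gripper_force: 31.6
```

drive_tool --deltas '[[[-13,38,0,0],[-26,77,0,0],[-39,116,0,0],[-52,145,0,0],[-52,156,0,0]]]'

```text
t: 4.83
tcp_pos: [0.4074, 0.0117, 0.1386]
tool_rot: [0.991, 0.133, -0.003, -0.001]
force: [-0.5, 0.9, -3.9]
finger_gap: 0.23
gripper_force: 31.7
```

drive_tool --deltas '[[[0,0,0,0],[0,0,0,0]]]'

```text
t: 5.0
tcp_pos: [0.4096, 0.0145, 0.1393]
tool_rot: [0.991, 0.134, -0.001, -0.001]
force: [-0.3, 0.2, -4.4]
finger_gap: 0.224
gripper_force: 31.7
```

```bash
python3 h.py .4182 .0138 .030 15.6; python3 - <<'E'
from h import *
m=vision.camera_model('wrist'); im=snap('wrist','w2'); W=cam('w',m)
print([proj(W,p).round(0) for p in ([.4583,.1501,.012],[.5254,-.0848,.012])])
E
```

```text
t 5.00 tcp [0.4096 0.0145 0.1393] yaw 15.4 q6 1.06 tilt 0.18 F [-0.3  0.2 -4.4] delta [  8.4   3.2 109.2] turn -0.003
[array([158.,  81.]), array([499.,  78.])]
```

View pics/w2.png

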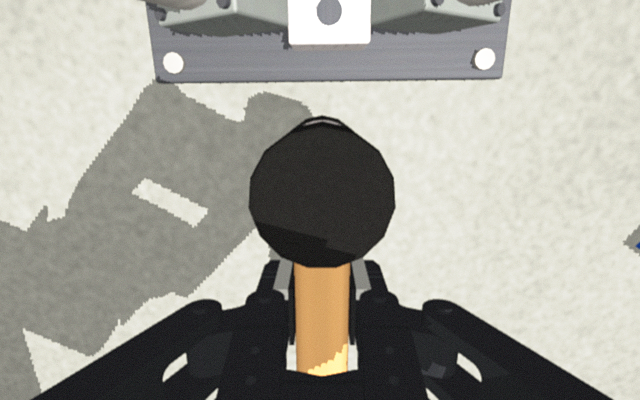

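drive_tool --deltas '[[[0,0,35,0],[0,0,70,0],[4,0,98,0],[10,0,108,0],[15,0,108,0]]]' --jaw 0 --force 20

```text
t: 5.47
tcp_pos: [0.4215, 0.0209, 0.0297]
tool_rot: [0.991, 0.137, -0.005, -0.002]
force: [-0.6, 0.3, -5.2]
finger_gap: 0.227
gripper_force: 31.8
```

drive_tool --deltas '[[[2,0,0,0],[3,0,0,0],[5,0,-2,0],[7,0,-4,0],[8,0,-6,0]]]'

```text
t: 5.88
tcp_pos: [0.4317, 0.0213, 0.0391]
tool_rot: [0.991, 0.136, -0.001, -0.0]
force: [-1.6, 0.6, -5.9]
finger_gap: 0.233
gripper_force: 31.4
```

```bash
python3 h.py .4182 .0138 .030 15.6
```

```text
t 5.88 tcp [0.4317 0.0213 0.0391] yaw 15.6 q6 1.09 tilt 0.08 F [-1.6  0.6 -5.9] delta [-15.    3.6   9.1] turn 0.000
```

drive_tool --deltas '[[[-6,0,0,0],[-12,0,0,0],[-12,0,7,0],[-12,0,8,0],[-12,0,8,0]]]'

```text
t: 6.3
tcp_pos: [0.4194, 0.0173, 0.0307]
tool_rot: [0.991, 0.135, -0.001, -0.0]
force: [-4.4, -2.8, 7.5]
finger_gap: 0.226
gripper_force: 33.4
```

drive_tool --deltas '[[[3,0,0,0],[6,0,0,0],[9,0,0,0],[11,0,0,0],[11,0,0,0]]]'

```text
t: 6.72
tcp_pos: [0.4278, 0.0209, 0.0308]
tool_rot: [0.991, 0.135, -0.003, -0.001]
force: [-8.0, -2.4, 9.6]
finger_gap: 0.229
gripper_force: 33.7
```

drive_tool --deltas '[[[1,0,0,0],[2,0,0,0],[2,0,0,0]]]'

```text
t: 6.97
tcp_pos: [0.429, 0.0214, 0.0309]
tool_rot: [0.991, 0.135, -0.004, -0.001]
force: [-8.9, -2.0, 10.1]
finger_gap: 0.233
gripper_force: 34.0
```

drive_tool --deltas '[[[1,0,0,0],[2,0,0,0],[2,0,0,0]]]'

```text
t: 7.22
tcp_pos: [0.4297, 0.0219, 0.0309]
tool_rot: [0.991, 0.135, -0.005, -0.001]
force: [-10.7, -5.7, 14.3]
finger_gap: 0.231
gripper_force: 34.3
```

drive_tool --deltas '[[[0,0,-4,0],[2,0,-5,0],[4,0,-6,0],[6,0,-8,0],[7,0,-9,0]]]'

```text
t: 7.63
tcp_pos: [0.4365, 0.0236, 0.039]
tool_rot: [0.991, 0.135, -0.006, -0.001]
force: [-10.7, -6.0, 1.2]
finger_gap: 0.229
gripper_force: 32.7
```

drive_tool --deltas '[[[2,0,-1,0],[4,0,-3,0],[6,0,-5,0],[7,0,-6,0],[8,0,-7,0]]]'

```text
t: 8.05
tcp_pos: [0.4452, 0.0257, 0.0459]
tool_rot: [0.991, 0.136, -0.005, -0.001]
force: [-7.2, -4.2, 0.8]
finger_gap: 0.23
gripper_force: 32.8
```

```bash
python3 h.py .4182 .0138 .030 15.6; python3 - <<'E'
from h import *
im=snap('wrist','w3');im2=snap('side','s3')
cv2.imwrite('pics/v3.png',np.hstack([cv2.resize(im[100:400,160:480],(400,375)),cv2.resize(im2[130:290,290:460],(400,375))])[:,:,::-1])
E
```

```text
t 8.05 tcp [0.4452 0.0257 0.0459] yaw 15.6 q6 1.11 tilt 0.56 F [-7.2 -4.2  0.8] delta [-29.1   4.2  16.2] turn -0.000
```

View pics/v3.png

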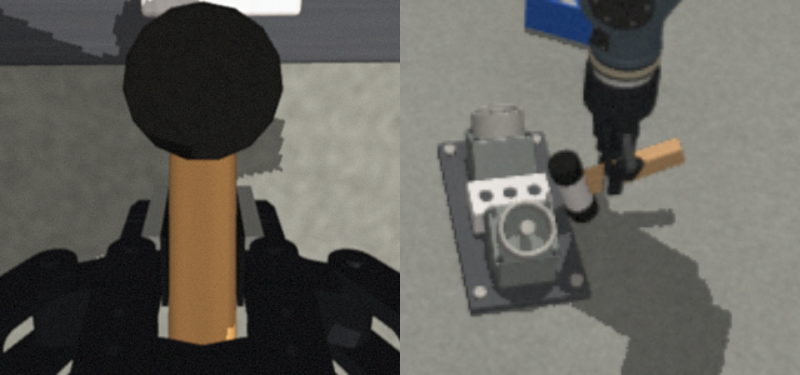

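drive_tool --deltas '[[[2,0,-1,0],[4,0,-2.5,0],[6,0,-4,0],[8,0,-5,0],[9,0,-6,0]]]'

```text
t: 8.57
tcp_pos: [0.4547, 0.0281, 0.0519]
tool_rot: [0.991, 0.136, -0.004, -0.001]
force: [-6.3, -1.7, -0.9]
finger_gap: 0.232
gripper_force: 33.1
```

drive_tool --deltas '[[[2,0,-1,0],[4,0,-2,0],[6,0,-3,0],[8,0,-4,0],[8,0,-4,0]]]'

```text
t: 8.98
tcp_pos: [0.46, 0.0301, 0.0554]
tool_rot: [0.991, 0.136, -0.007, -0.001]
force: [-9.8, -5.8, -0.3]
finger_gap: 0.229
gripper_force: 33.4
```

```bash
python3 tilt.py b|grep side; python3 h.py .4182 .0138 .030 15.6
```

```text
side area 44.5 ends rel grip (x,z) mm [[17.0, -28.0], [19.0, 14.0]] droop deg -86.7
side area 189.0 ends rel grip (x,z) mm [[-72.0, 43.0], [-24.0, 13.0]] droop deg 32.2
t 9.08 tcp [0.4599 0.0301 0.0554] yaw 15.6 q6 1.12 tilt 0.77 F [-9.3 -6.3  1. ] delta [-44.2   4.6  25.9] turn 0.000
```

drive_tool --deltas '[[[0,0,0,0],[0,0,0,0],[0,0,0,0],[0,0,0,0]]]' --jaw 0 --force 120

```text
t: 9.42
tcp_pos: [0.4599, 0.0301, 0.0555]
tool_rot: [0.991, 0.136, -0.007, -0.001]
force: [-10.0, -5.2, 0.4]
finger_gap: 0.215
gripper_force: 117.0
```

drive_tool --deltas '[[[-15,0,0,0],[-30,0,-20,0],[-35,0,-55,0],[-35,0,-95,0],[-35,0,-130,0]]]'

```text
t: 9.83
tcp_pos: [0.4323, 0.0206, 0.1875]
tool_rot: [0.991, 0.135, 0.0, -0.0]
force: [1.6, -0.0, -4.7]
finger_gap: 0.219
gripper_force: 117.9
```

drive_tool --deltas '[[[0,0,-35,0],[0,0,-50,0],[0,0,-50,0],[0,0,-50,0]]]'

```text
t: 10.17
tcp_pos: [0.4329, 0.0207, 0.2365]
tool_rot: [0.991, 0.135, 0.001, 0.0]
force: [-0.4, -0.9, -5.5]
finger_gap: 0.215
gripper_force: 118.3
```

```bash
python3 tilt.py c|grep side; python3 h.py .5 .07 .23 105.4;  python3 - <<'E'
from h import *
import pickle
m=vision.camera_model('wrist'); im=snap('wrist','w4'); pickle.dump(m,open('w4.pkl','wb')); W=cam('w',m)
print([proj(W,p).round(0) for p in ([.528,.1372,.093],[.577,-.0348,.093],[.4583,.1501,.012],[.5254,-.0848,.012])])
s=manip.sense();R=Ro.from_quat(s['tool_rot']).as_matrix();g=s['tcp_pos']-R[:,2]*.0185
print('headtop pred',proj(W,g+R[:,0]*.0645+[0,0,.0127]))
E
```

```text
side area 59.0 ends rel grip (x,z) mm [[17.0, -29.0], [19.0, 17.0]] droop deg -87.6
side area 229.5 ends rel grip (x,z) mm [[-72.0, 41.0], [-9.0, 4.0]] droop deg 30.3
t 10.27 tcp [0.4312 0.021  0.2347] yaw 15.6 q6 1.09 tilt 0.21 F [-0.8 -0.3 -4.5] delta [ 79.5 -28.7   4.5] turn -1.568
[array([204.,  21.]), array([451.,  20.]), array([204., 108.]), array([451., 107.])]
headtop pred [322.21519623 122.34223693]
```

View pics/w4.png

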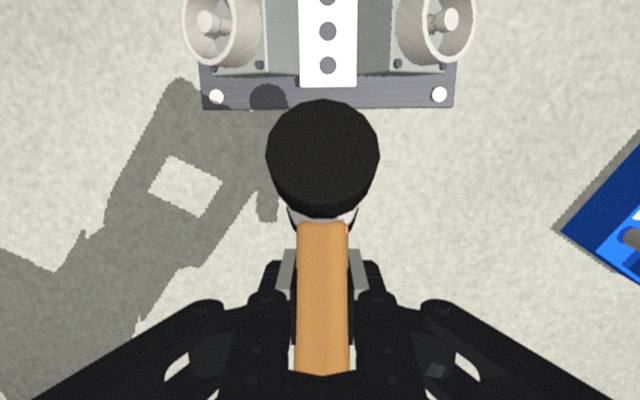

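```bash
python3 - <<'E'
from h import *
import pickle
s=manip.sense();R=Ro.from_quat(s['tool_rot']).as_matrix();p=np.array(s['tcp_pos'])
K,Rc,t=cam('wrist'); o=-Rc.T@t
Rtc=Rc@R; oc=R.T@(o-p); print('cam in tool',oc.round(4), 'fwd',Rtc[2].round(3))
# in tool coordinates directly
for nm in('w2','w4'):
    im=cv2.imread(f'pics/{nm}.png'); h=cv2.cvtColor(im,cv2.COLOR_BGR2HSV)
    k=cv2.inRange(h[:,:,2],0,48); k[240:]=0; k[:90]=0; k[:,:230]=0;k[:,420:]=0
    q=max(cv2.findContours(k,0,2)[0],key=cv2.contourArea); e=cv2.fitEllipse(q); print(nm,cv2.boundingRect(q),e)
    for (u,v),w in [(e[0],max(e[1]))]+([((322,153),114)] if nm=='w4' else []):
        d=np.linalg.solve(K,[u,v,1]); z=K[0,0]*.036/w; P=oc+Rtc.T@(d*z); print('head top in tool mm',(P*1000).round(1),'rel grip x,z',(P[0]*1000).round(1),(-(P[2]*1000)-18.5).round(1))
E
```

```text
cam in tool [ 0.0716 -0.0003 -0.1426] fwd [-0.283  0.     0.959]
w2 (249, 117, 145, 123) ((322.2422180175781, 184.67550659179688), (120.99705505371094, 150.2870330810547), 90.66680145263672)
head top in tool mm [ 51.6  -0.1 -59.7] rel grip x,z 51.6 41.2
w4 (266, 100, 113, 118) ((321.9219665527344, 157.5369873046875), (109.64181518554688, 118.06590270996094), 0.9397745132446289)
head top in tool mm [ 54.1  -0.2 -34.7] rel grip x,z 54.1 16.2
head top in tool mm [ 54.9  -0.1 -30.5] rel grip x,z 54.9 12.0
```

drive_tool --deltas '[[[30,-20,0,-0.12],[60,-45,0,-0.24],[90,-68,0,-0.36],[115,-85,0,-0.48],[124,-94,0,-0.6]]]'

```text
t: 10.73
tcp_pos: [0.5294, 0.1475, 0.2341]
tool_rot: [0.905, 0.426, 0.0, -0.001]
force: [0.5, -0.8, -3.1]
finger_gap: 0.214
gripper_force: 118.5
```

drive_tool --deltas '[[[0,0,0,-0.12],[0,0,0,-0.24],[0,0,0,-0.36],[0,0,0,-0.48],[0,0,0,-0.6]]]'

```text
t: 11.15
tcp_pos: [0.5257, 0.1446, 0.2336]
tool_rot: [0.739, 0.674, -0.002, -0.001]
force: [0.1, 0.3, -3.9]
finger_gap: 0.212
gripper_force: 118.5
```

drive_tool --deltas '[[[0,0,0,-0.12],[0,0,0,-0.24],[0,0,0,-0.37],[0,0,0,-0.37],[0,0,0,-0.37]]]'

```text
t: 11.57
tcp_pos: [0.526, 0.1445, 0.2344]
tool_rot: [0.606, 0.795, -0.001, -0.001]
force: [-0.5, -0.2, -4.1]
finger_gap: 0.216
gripper_force: 118.4
```

```bash
python3 h.py .5259 .1447 .1625 105.6
```

```text
t 11.57 tcp [0.526  0.1445 0.2344] yaw 105.4 q6 -0.20 tilt 0.20 F [-0.5 -0.2 -4.1] delta [ 0.1  0.2 71.9] turn -0.004
```

drive_tool --deltas '[[[0,0,25,0],[0,0,45,0],[0,0,55,0],[0,0,55,0],[0,0,55,0]]]'

```text
t: 11.98
tcp_pos: [0.5265, 0.1446, 0.1807]
tool_rot: [0.606, 0.796, -0.001, -0.001]
force: [0.2, -0.4, -4.1]
finger_gap: 0.216
gripper_force: 118.4
```

```bash
python3 h.py .5259 .1447 .1625 105.6; python3 - <<'E'
from h import *
s=manip.sense();R=Ro.from_quat(s['tool_rot']).as_matrix();g=np.array(s['tcp_pos'])-R[:,2]*.0185
f=lambda x,z:g+R[:,0]*x/1000+np.array([0,0,z/1000])
out=[]
for n,(u0,u1,v0,v1) in(('side',(280,420,120,260)),('top',(240,360,140,260))):
    im=snap(n,'d_'+n);C=cam(n);k=3 if n=='side' else 3.3333
    c=cv2.resize(im[v0:v1,u0:u1],None,fx=600/(v1-v0)*.66,fy=600/(v1-v0)*.66,interpolation=cv2.INTER_CUBIC); sc=c.shape[0]/(v1-v0)
    for P,col in((f(8.1,-63),(255,0,0)),(f(54.5,14),(0,255,0)),([.528,.1372,.093],(255,0,255)),(f(-66,42),(0,255,255))):
        u,v=proj(C,P); print(n,(round(u,1),round(v,1))); cv2.circle(c,(int((u-u0+.5)*sc),int((v-v0+.5)*sc)),3,col,1)
    out.append(c[:396,:396])
cv2.imwrite('pics/v5.png',np.hstack(out)[:,:,::-1])
E
```

```text
t 11.98 tcp [0.5265 0.1446 0.1807] yaw 105.5 q6 -0.21 tilt 0.10 F [ 0.2 -0.4 -4.1] delta [ 0.2 -0.6 18.2] turn -0.003
side (np.float64(346.4), np.float64(219.0))
side (np.float64(352.0), np.float64(211.0))
side (np.float64(344.7), np.float64(226.2))
side (np.float64(342.0), np.float64(163.9))
top (np.float64(290.3), np.float64(225.1))
top (np.float64(270.9), np.float64(228.0))
top (np.float64(296.9), np.float64(224.8))
top (np.float64(314.5), np.float64(214.5))
```

View pics/v5.png

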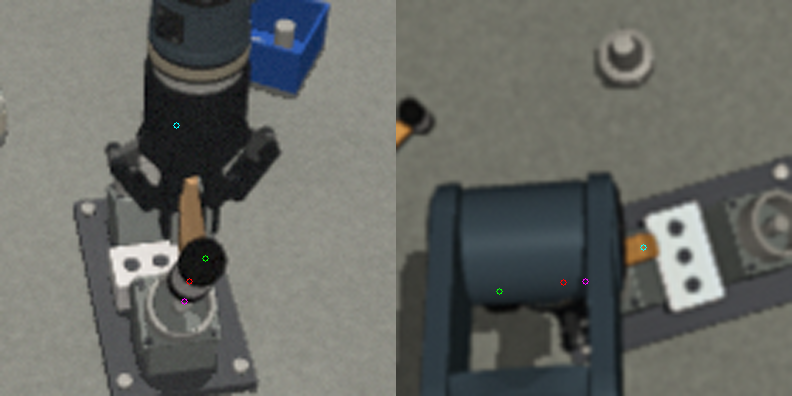

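drive_tool --deltas '[[[0,0,9,0],[0,0,18,0],[-5,0,26,0],[-9,0,32,0],[-11,0,36,0]]]'

```text
t: 12.5
tcp_pos: [0.5294, 0.1333, 0.1442]
tool_rot: [0.605, 0.796, -0.001, -0.0]
force: [-0.2, -1.1, -4.1]
finger_gap: 0.215
gripper_force: 118.6
```

drive_tool --deltas '[[[-0.5,0,0.8,0],[-1,0,1.7,0],[-1.6,0,2.5,0],[-2.1,0,3.4,0],[-2.6,0,4.2,0]]]'

```text
t: 12.92
tcp_pos: [0.5307, 0.1316, 0.1415]
tool_rot: [0.605, 0.796, 0.0, 0.0]
force: [-0.0, 0.5, -4.0]
finger_gap: 0.215
gripper_force: 118.6
```

drive_tool --deltas '[[[-0.5,0,0.8,0],[-1,0,1.7,0],[-1.6,0,2.5,0],[-2.1,0,3.4,0],[-2.6,0,4.2,0]]]'

```text
t: 13.33
tcp_pos: [0.5311, 0.129, 0.137]
tool_rot: [0.605, 0.796, 0.0, 0.0]
force: [-0.5, -0.2, -4.0]
finger_gap: 0.216
gripper_force: 118.6
```

drive_tool --deltas '[[[-0.5,0,0.8,0],[-1,0,1.7,0],[-1.6,0,2.5,0],[-2.1,0,3.4,0],[-2.6,0,4.2,0]]]'

```text
t: 13.75
tcp_pos: [0.5317, 0.1268, 0.1334]
tool_rot: [0.605, 0.796, 0.0, -0.0]
force: [-1.4, 2.4, 1.6]
finger_gap: 0.215
gripper_force: 119.2
```

```bash
cat > ax.py <<'E'
from h import *
import sys
sg=float(sys.argv[1]); s=manip.sense(); R=Ro.from_quat(s['tool_rot']).as_matrix(); p=np.array(s['tcp_pos'])
fy=np.array([-.269,.963,0])*sg; u=.53*fy+[0,0,.848]; w=.848*fy-np.array([0,0,.53]); fx=np.array([.963,.269,0])
pin=np.array([.528,.1372,.093]) if sg>0 else np.array([.577,-.0348,.093])
B=p-R[:,2]*.0185+R[:,0]*.0081-[0,0,.063]; F=np.array(s['force'])+[0,0,4.2]
print('t %.2f B-pin axial %.1f perp %.1f fx %.1f mm'%(s['t'],(B-pin)@u*1e3,(B-pin)@w*1e3,(B-pin)@fx*1e3),'F axial %.1f perp %.1f fx %.1f'%(F@u,F@w,F@fx),'tilt %.2f'%np.degrees(np.arccos(-R[2,2])),'q6 %.2f'%s['q'][5])
E
python3 ax.py 1
```

```text
t 13.75 B-pin axial -5.0 perp -0.3 fx 0.8 mm F axial 6.3 perp -0.8 fx -0.7 tilt 0.04 q6 -0.24
```

drive_tool --deltas '[[[-0.5,0,0.8,0],[-1,0,1.7,0],[-1.6,0,2.5,0],[-2.1,0,3.4,0],[-2.6,0,4.2,0]]]'

```text
t: 14.17
tcp_pos: [0.5326, 0.124, 0.1287]
tool_rot: [0.605, 0.796, 0.0, 0.0]
force: [-1.5, 1.2, 3.4]
finger_gap: 0.216
gripper_force: 119.3
```

drive_tool --deltas '[[[-0.5,0,0.8,0],[-1,0,1.7,0],[-1.6,0,2.5,0],[-2.1,0,3.4,0],[-2.6,0,4.2,0]]]'

```text
t: 14.58
tcp_pos: [0.5334, 0.1215, 0.1244]
tool_rot: [0.605, 0.796, 0.0, 0.0]
force: [-1.6, 1.2, 4.6]
finger_gap: 0.216
gripper_force: 119.3
```

```bash
python3 ax.py 1
```

```text
t 14.58 B-pin axial -15.6 perp -0.3 fx 0.9 mm F axial 8.3 perp -3.3 fx -1.2 tilt 0.02 q6 -0.25
```

drive_tool --deltas '[[[-0.3,0,0.5,0],[-0.6,0,1.0,0],[-1,0,1.5,0],[-1.3,0,2,0],[-1.6,0,2.5,0]]]'

```text
t: 15.0
tcp_pos: [0.5337, 0.12, 0.1219]
tool_rot: [0.605, 0.796, 0.0, 0.0]
force: [-1.7, 2.0, 3.2]
finger_gap: 0.216
gripper_force: 119.3
```

drive_tool --deltas '[[[-0.3,0,0.5,0],[-0.6,0,1.0,0],[-1,0,1.5,0],[-1.3,0,2,0],[-1.6,0,2.5,0]]]'

```text
t: 15.42
tcp_pos: [0.5342, 0.1185, 0.1194]
tool_rot: [0.605, 0.796, 0.0, 0.0]
force: [-1.2, 1.5, 3.6]
finger_gap: 0.212
gripper_force: 119.3
```

drive_tool --deltas '[[[-0.3,0,0.5,0],[-0.6,0,1.0,0],[-1,0,1.5,0],[-1.3,0,2,0],[-1.6,0,2.5,0]]]'

```text
t: 15.83
tcp_pos: [0.5346, 0.1169, 0.1169]
tool_rot: [0.605, 0.796, 0.0, 0.0]
force: [-0.3, 1.9, 4.0]
finger_gap: 0.216
gripper_force: 119.3
```

```bash
python3 ax.py 1
```

```text
t 15.83 B-pin axial -24.4 perp -0.3 fx 0.9 mm F axial 8.0 perp -2.7 fx 0.2 tilt 0.02 q6 -0.26
```

drive_tool --deltas '[[[-0.3,0,0.5,0],[-0.6,0,1.0,0],[-1,0,1.5,0],[-1.3,0,2,0],[-1.6,0,2.5,0]]]'

```text
t: 16.25
tcp_pos: [0.535, 0.1154, 0.1144]
tool_rot: [0.605, 0.796, 0.0, 0.0]
force: [-1.2, 3.0, 4.4]
finger_gap: 0.214
gripper_force: 119.3
```

drive_tool --deltas '[[[-0.3,0,0.5,0],[-0.5,0,0.8,0],[-0.8,0,1.2,0],[-1,0,1.7,0],[-1,0,1.7,0]]]'

```text
t: 16.67
tcp_pos: [0.5353, 0.1147, 0.1133]
tool_rot: [0.605, 0.796, 0.0, -0.0]
force: [-2.1, 3.2, 8.9]
finger_gap: 0.218
gripper_force: 120.3
```

drive_tool --deltas '[[[-0.3,0,0.5,0],[-0.5,0,0.8,0],[-0.5,0,0.8,0]]]'

```text
t: 16.92
tcp_pos: [0.5353, 0.1145, 0.1132]
tool_rot: [0.605, 0.796, 0.001, -0.0]
force: [-3.4, 4.0, 13.4]
finger_gap: 0.215
gripper_force: 120.9
```

drive_tool --deltas '[[[-0.3,0,0.5,0],[-0.5,0,0.8,0],[-0.5,0,0.8,0]]]'

```text
t: 17.17
tcp_pos: [0.5353, 0.1144, 0.1131]
tool_rot: [0.605, 0.796, 0.001, -0.0]
force: [-4.8, 5.4, 19.0]
finger_gap: 0.214
gripper_force: 121.5
```

```bash
python3 ax.py 1
```

```text
t 17.17 B-pin axial -29.0 perp -0.5 fx 0.9 mm F axial 23.2 perp -6.8 fx -3.1 tilt 0.11 q6 -0.27
```

drive_tool --deltas '[[[-0.3,0,0.5,0],[-0.5,0,0.8,0],[-0.5,0,0.8,0],[-0.5,0,0.8,0]]]'

```text
t: 17.5
tcp_pos: [0.5354, 0.1143, 0.1131]
tool_rot: [0.605, 0.796, 0.001, -0.0]
force: [-4.7, 5.0, 23.5]
finger_gap: 0.213
gripper_force: 122.2
```

```bash
python3 ax.py 1
```

```text
t 17.50 B-pin axial -29.2 perp -0.7 fx 1.0 mm F axial 26.7 perp -9.5 fx -3.2 tilt 0.14 q6 -0.27
```

drive_tool --deltas '[[[4,0,-6.4,0],[10,0,-16,0],[18,0,-29,0],[28,0,-45,0],[32,0,-75,0]]]'

```text
t: 17.92
tcp_pos: [0.5234, 0.144, 0.1824]
tool_rot: [0.605, 0.796, -0.004, -0.004]
force: [0.2, 0.3, -4.5]
finger_gap: 0.216
gripper_force: 118.1
```

drive_tool --deltas '[[[0,0,-30,0.1],[0,0,-40,0.22],[0,0,-40,0.34],[0,0,-40,0.46],[0,0,-40,0.58]]]'

```text
t: 18.33
tcp_pos: [0.526, 0.1434, 0.2246]
tool_rot: [0.809, 0.588, -0.001, -0.0]
force: [0.1, 0.9, -3.5]
finger_gap: 0.213
gripper_force: 118.4
```

```bash
python3 h.py .5791 -.0423 .2344 -73; python3 - <<'E'
from h import *
s=manip.sense();R=Ro.from_quat(s['tool_rot']).as_matrix();p=np.array(s['tcp_pos'])
m=vision.camera_model('wrist'); im=snap('wrist','w6');K,Rc,t=cam('w',m)
k=cv2.inRange(cv2.cvtColor(im,cv2.COLOR_RGB2HSV)[:,:,2],0,48); k[240:]=0; k[:60]=0; k[:,:230]=0;k[:,420:]=0
q=max(cv2.findContours(k,0,2)[0],key=cv2.contourArea); print(cv2.boundingRect(q),cv2.fitEllipse(q))
E
```

```text
t 18.33 tcp [0.526  0.1434 0.2246] yaw 72.0 q6 0.38 tilt 0.15 F [ 0.1  0.9 -3.5] delta [-160.2  107.9   -9.6] turn 2.530
(266, 99, 114, 119) ((322.4178161621094, 157.3977813720703), (110.09811401367188, 118.39682006835938), 179.57159423828125)
```

drive_tool --deltas '[[[-30,20,-8,0.12],[-65,42,-8,0.24],[-98,65,-8,0.36],[-130,87,-8,0.48],[-155,104,-8,0.6]]]'

```text
t: 18.8
tcp_pos: [0.5789, -0.0386, 0.2322]
tool_rot: [0.946, 0.323, -0.001, 0.0]
force: [0.1, 0.5, -3.7]
finger_gap: 0.214
gripper_force: 118.5
```

drive_tool --deltas '[[[0,0,0,0.12],[0,0,0,0.24],[0,0,0,0.36],[0,0,0,0.48],[0,0,0,0.6]]]'

```text
t: 19.22
tcp_pos: [0.5777, -0.0358, 0.2318]
tool_rot: [1.0, 0.029, -0.002, -0.0]
force: [-0.2, -0.7, -4.0]
finger_gap: 0.212
gripper_force: 118.8
```

drive_tool --deltas '[[[0,0,0,0.12],[0,0,0,0.24],[0,0,0,0.36],[0,0,0,0.48],[0,0,0,0.6]]]'

```text
t: 19.63
tcp_pos: [0.5777, -0.0355, 0.2319]
tool_rot: [0.964, -0.267, -0.002, 0.0]
force: [-0.2, -0.1, -3.9]
finger_gap: 0.217
gripper_force: 118.8
```

drive_tool --deltas '[[[0,0,0,0.12],[0,0,0,0.24],[0,0,0,0.36],[0,0,0,0.48],[0,0,0,0.6]]]'

```text
t: 20.05
tcp_pos: [0.5778, -0.0354, 0.2319]
tool_rot: [0.841, -0.54, -0.002, 0.001]
force: [0.4, 0.4, -3.3]
finger_gap: 0.214
gripper_force: 118.8
```

```bash
python3 h.py .5791 -.0423 .2344 -73
```

```text
t 20.05 tcp [ 0.5778 -0.0354  0.2319] yaw -65.4 q6 2.46 tilt 0.21 F [ 0.4  0.4 -3.3] delta [ 6.8  1.7 -2.5] turn 0.132
```

drive_tool --deltas '[[[3,1,0,0.1],[6,2,0,0.1],[7,2,25,0.1],[7,2,50,0.1],[7,2,65,0.1]]]'

```text
t: 20.47
tcp_pos: [0.5783, -0.0426, 0.1656]
tool_rot: [0.816, -0.579, -0.002, 0.001]
force: [-0.6, -1.0, -4.2]
finger_gap: 0.214
gripper_force: 118.9
```

drive_tool --deltas '[[[0,0,0,0],[0,0,0,0]]]'

```text
t: 20.63
tcp_pos: [0.5791, -0.0427, 0.167]
tool_rot: [0.815, -0.579, -0.002, 0.001]
force: [0.9, 0.3, -4.6]
finger_gap: 0.215
gripper_force: 118.8
```

```bash
python3 h.py .5791 -.0423 .1625 -73; python3 ax.py -1
```

```text
t 20.63 tcp [ 0.5791 -0.0427  0.167 ] yaw -70.8 q6 2.54 tilt 0.20 F [ 0.9  0.3 -4.6] delta [-0.4 -0.1  4.5] turn 0.038
t 20.63 B-pin axial 33.7 perp -1.8 fx 0.5 mm F axial -0.4 perp 0.2 fx 1.0 tilt 0.20 q6 2.54
```

drive_tool --deltas '[[[-2,0,6,0.035],[-5,0,12,0.035],[-8,0,18,0.035],[-11,0,22,0.035],[-13,0,25.5,0.035]]]'

```text
t: 21.05
tcp_pos: [0.5756, -0.0299, 0.1427]
tool_rot: [0.805, -0.594, -0.0, -0.0]
force: [0.2, -1.4, -4.9]
finger_gap: 0.215
gripper_force: 118.7
```

drive_tool --deltas '[[[-0.5,0,0.8,0],[-1,0,1.7,0],[-1.6,0,2.5,0],[-2.1,0,3.4,0],[-2.1,0,3.4,0]]]'

```text
t: 21.47
tcp_pos: [0.5752, -0.0284, 0.1395]
tool_rot: [0.804, -0.594, 0.0, -0.0]
force: [-0.6, -0.2, -4.5]
finger_gap: 0.214
gripper_force: 118.7
```

drive_tool --deltas '[[[-0.3,0,0.5,0],[-0.6,0,1.0,0],[-1,0,1.5,0],[-1.3,0,2,0],[-1.6,0,2.5,0]]]'

```text
t: 21.88
tcp_pos: [0.5747, -0.0269, 0.1369]
tool_rot: [0.804, -0.594, 0.0, -0.0]
force: [1.1, 0.1, -3.6]
finger_gap: 0.216
gripper_force: 118.7
```

```bash
python3 ax.py -1
```

```text
t 21.88 B-pin axial -0.6 perp 0.2 fx 0.1 mm F axial 0.6 perp -0.1 fx 1.1 tilt 0.00 q6 2.60
```

drive_tool --deltas '[[[-0.3,0,0.5,0],[-0.6,0,1.0,0],[-1,0,1.5,0],[-1.3,0,2,0],[-1.6,0,2.5,0]]]'

```text
t: 22.3
tcp_pos: [0.5742, -0.0253, 0.1344]
tool_rot: [0.804, -0.594, -0.0, 0.0]
force: [-0.8, -0.6, -4.6]
finger_gap: 0.219
gripper_force: 118.7
```

drive_tool --deltas '[[[-0.3,0,0.5,0],[-0.6,0,1.0,0],[-1,0,1.5,0],[-1.3,0,2,0],[-1.6,0,2.5,0]]]'

```text
t: 22.72
tcp_pos: [0.574, -0.0242, 0.1326]
tool_rot: [0.804, -0.594, 0.001, 0.0]
force: [-2.7, -1.8, 3.2]
finger_gap: 0.215
gripper_force: 119.8
```

drive_tool --deltas '[[[-0.3,0,0.5,0],[-0.6,0,1.0,0],[-1,0,1.5,0],[-1.3,0,2,0],[-1.6,0,2.5,0]]]'

```text
t: 23.13
tcp_pos: [0.5734, -0.0223, 0.1295]
tool_rot: [0.804, -0.594, 0.0, -0.0]
force: [-1.8, -2.0, 3.2]
finger_gap: 0.214
gripper_force: 119.8
```

```bash
python3 ax.py -1
```

```text
t 23.13 B-pin axial -9.4 perp 0.1 fx 0.1 mm F axial 7.1 perp -2.7 fx -2.3 tilt 0.02 q6 2.61
```

drive_tool --deltas '[[[-0.3,0,0.5,0],[-0.6,0,1.0,0],[-1,0,1.5,0],[-1.3,0,2,0],[-1.6,0,2.5,0]]]'

```text
t: 23.55
tcp_pos: [0.573, -0.0208, 0.1269]
tool_rot: [0.804, -0.594, 0.0, -0.0]
force: [-1.1, -2.1, 3.4]
finger_gap: 0.215
gripper_force: 119.8
```

drive_tool --deltas '[[[-0.3,0,0.5,0],[-0.5,0,0.8,0],[-0.8,0,1.2,0],[-1,0,1.7,0],[-1.3,0,2.1,0]]]'

```text
t: 23.97
tcp_pos: [0.5727, -0.0197, 0.1252]
tool_rot: [0.804, -0.594, 0.0, 0.0]
force: [-2.0, -2.5, 8.0]
finger_gap: 0.217
gripper_force: 120.4
```

drive_tool --deltas '[[[-0.3,0,0.5,0],[-0.5,0,0.8,0],[-0.8,0,1.2,0],[-1,0,1.7,0]]]'

```text
t: 24.3
tcp_pos: [0.5727, -0.0195, 0.125]
tool_rot: [0.804, -0.594, 0.001, 0.0]
force: [-4.5, -2.9, 17.8]
finger_gap: 0.215
gripper_force: 121.8
```

drive_tool --deltas '[[[-0.3,0,0.5,0],[-0.5,0,0.8,0],[-0.5,0,0.8,0]]]'

```text
t: 24.55
tcp_pos: [0.5727, -0.0194, 0.125]
tool_rot: [0.804, -0.594, 0.002, 0.001]
force: [-5.2, -4.7, 18.0]
finger_gap: 0.216
gripper_force: 122.0
```

```bash
python3 ax.py -1
```

```text
t 24.55 B-pin axial -14.8 perp -0.1 fx 0.2 mm F axial 20.5 perp -9.1 fx -6.2 tilt 0.21 q6 2.62
```

drive_tool --deltas '[[[-0.8,0,-0.5,0],[-1.7,0,-1.0,0],[-2.2,0,-0.2,0],[-2.2,0,-0.2,0]]]'

```text
t: 24.88
tcp_pos: [0.5726, -0.019, 0.1249]
tool_rot: [0.805, -0.594, 0.003, 0.002]
force: [-3.7, -8.8, 15.4]
finger_gap: 0.213
gripper_force: 121.6
```

```bash
python3 ax.py -1; python3 - <<'E'
from h import *
im=snap('wrist','w7')
k=cv2.inRange(cv2.cvtColor(im,cv2.COLOR_RGB2HSV)[:,:,2],0,48); k[240:]=0; k[:60]=0; k[:,:230]=0;k[:,420:]=0
q=max(cv2.findContours(k,0,2)[0],key=cv2.contourArea); print(cv2.boundingRect(q),cv2.fitEllipse(q))
E
```

```text
t 24.88 B-pin axial -15.1 perp -0.5 fx 0.2 mm F axial 20.6 perp -4.1 fx -5.9 tilt 0.39 q6 2.62
(266, 100, 114, 118) ((322.5843200683594, 157.7495574951172), (110.61338806152344, 117.66571044921875), 0.4472636878490448)
```

drive_tool --deltas '[[[4,0,-6.4,0],[10,0,-16,0],[18,0,-29,0],[28,0,-45,0],[32,0,-75,0]]]'

```text
t: 25.35
tcp_pos: [0.5787, -0.0465, 0.1946]
tool_rot: [0.804, -0.595, -0.004, 0.001]
force: [-0.4, -0.1, -4.9]
finger_gap: 0.214
gripper_force: 118.6
```

drive_tool --deltas '[[[0,0,-35,-0.1],[0,0,-60,-0.22],[0,0,-60,-0.34],[0,0,-60,-0.46],[0,0,-60,-0.58]]]'

```text
t: 25.77
tcp_pos: [0.5804, -0.0459, 0.2573]
tool_rot: [0.942, -0.337, -0.001, -0.001]
force: [-0.2, 0.2, -4.7]
finger_gap: 0.213
gripper_force: 118.9
```

```bash
python3 h.py .4312 .021 .2347 15.6
```

```text
t 25.77 tcp [ 0.5804 -0.0459  0.2573] yaw -39.4 q6 1.99 tilt 0.11 F [-0.2  0.2 -4.7] delta [-157.7   42.9   22.8] turn -0.960
```

drive_tool --deltas '[[[-35,10,5,-0.12],[-70,20,10,-0.24],[-105,30,16,-0.36],[-140,38,22,-0.48],[-157,43,22,-0.6]]]'

```text
t: 26.18
tcp_pos: [0.4252, 0.0236, 0.2332]
tool_rot: [0.999, -0.043, -0.006, -0.002]
force: [-1.5, 0.3, -4.6]
finger_gap: 0.214
gripper_force: 119.0
```

drive_tool --deltas '[[[0,0,0,-0.12],[0,0,0,-0.24],[0,0,0,-0.33],[0,0,0,-0.33],[0,0,0,-0.33]]]'

```text
t: 26.6
tcp_pos: [0.4321, 0.021, 0.2351]
tool_rot: [0.993, 0.117, -0.001, -0.0]
force: [0.6, 0.2, -4.8]
finger_gap: 0.213
gripper_force: 119.0
```

```bash
cat > pins.py <<'E'
from h import *
import sys
m=vision.camera_model('wrist'); im=snap('wrist',sys.argv[1]); W=cam('w',m)
top=snap('top',sys.argv[1]+'t'); side=snap('side',sys.argv[1]+'s')
g=cv2.cvtColor(im,cv2.COLOR_RGB2GRAY).astype(float)
fy=np.array([-.269,.963,0])
for n,sg,pin in(('L',1,[.528,.1372,.093]),('R',-1,[.577,-.0348,.093])):
    u=.53*sg*fy+[0,0,.848]
    print(n,'proj by travel',[(s,proj(W,np.array(pin)-u*s/1e3).round(1).tolist()) for s in(0,10,15,24,28)])
    c=proj(W,np.array(pin)-u*.018).astype(int); r=22; y0=max(c[1]-r,0); patch=g[y0:c[1]+r,c[0]-r:c[0]+r]
    k=(patch>np.percentile(patch,85)).astype(np.uint8)
    print(' patch origin',(c[0]-r,y0));
    st=patch[::2,::2].astype(int); print('\n'.join(' '.join('%3d'%v for v in row) for row in st))
E
python3 h.py .4312 .021 .2347 15.6; python3 pins.py w8
```

```text
t 26.60 tcp [0.4321 0.021  0.2351] yaw 13.4 q6 1.12 tilt 0.08 F [ 0.6  0.2 -4.8] delta [-0.9 -0.2  0.4] turn -0.038
L proj by travel [(0, [197.7, 28.1]), (10, [208.5, 29.9]), (15, [213.7, 30.8]), (24, [222.6, 32.3]), (28, [226.4, 32.9])]
 patch origin (np.int64(194), np.int64(9))
173 168 161 159 162 159 154 154 147 173 180 187 144 132 213 234 231 209 203 207 204 201
172 169 165 165 165 165 152 155 162 176 179 178 180 132 181 230 232 210 210 201 205 200
174 173 177 170 166 169 160 158 168 177 177 183 185 160 161 223 234 214 206 207 198 199
180 182 180 174 171 170 163 162 179 178 179 182 185 182 152 221 232 220 200 202 203 205
183 178 180 176 176 172 175 167 172 179 181 179 184 185 179 209 231 224 202 204 202 202
185 187 181 181 178 177 179 171 173 177 180 182 183 179 175 198 228 228 205 199 200 198
190 187 188 182 182 183 182 172 175 178 182 180 177 179 181 183 222 231 208 200 200 204
193 185 188 192 189 191 185 177 175 177 181 182 178 190 217 212 216 233 208 199 202 205
189 197 193 197 199 198 180 174 174 177 186 182 182 222 227 220 217 233 207 204 205 205
199 199 201 202 199 201 173
[... 2507 characters left out ...]
 165 164 160 166 166 165 229 242 218 140 140 138 173 234 239 236 227 174 165 168 170
171 168 163 165 164 166 162 210 243 237 132 118 116 124 141 193 198 191 164 160 165 168
163 165 164 162 162 160 164 179 239 239 172 132 164 179 187 196 201 195 166 169 165 165
158 162 162 165 162 163 163 173 233 241 222 200 197 197 201 196 200 188 161 165 171 168
161 159 160 163 162 154 156 156 211 243 233 202 197 200 199 201 196 176 162 158 169 168
158 153 162 157 160 159 158 158 182 242 236 214 195 195 200 199 197 162 161 157 159 166
149 149 157 154 153 156 160 153 168 240 240 231 205 195 200 199 187 166 162 159 161 162
152 150 149 151 156 152 153 150 153 205 239 239 223 199 200 204 170 161 164 159 155 158
```

```bash
python3 - <<'E'
from h import *
import pickle
W4=cam('w',pickle.load(open('w4.pkl','rb'))); W8=cam('wrist')
fy=np.array([-.269,.963,0])
for nm,W in(('w4',W4),('w8',W8)):
    g=cv2.cvtColor(cv2.imread(f'pics/{nm}.png'),cv2.COLOR_BGR2GRAY)
    for n,sg,pin in(('L',1,[.528,.1372,.093]),('R',-1,[.577,-.0348,.093])):
        u=.53*sg*fy+[0,0,.848]; a=proj(W,pin); b=proj(W,np.array(pin)-u*.03)
        # profile along the projected axis line, +-1 px averaged
        e=(b-a)/np.linalg.norm(b-a); s=np.arange(-15,42); nrm=np.array([-e[1],e[0]])
        pr=[np.mean([cv2.getRectSubPix(g,(1,1),tuple(map(float,a+e*i+nrm*j)))[0,0] for j in(-2,0,2)]) for i in s]
        print(nm,n,'px/mm %.2f'%(np.linalg.norm(b-a)/30)); print(' '.join('%d:%d'%(i,v) for i,v in zip(s,pr)))
E
```

```text
w4 L px/mm 1.03
-15:199 -14:200 -13:200 -12:198 -11:196 -10:195 -9:194 -8:197 -7:211 -6:221 -5:224 -4:224 -3:224 -2:226 -1:226 0:227 1:227 2:228 3:227 4:228 5:231 6:233 7:230 8:216 9:203 10:200 11:201 12:200 13:200 14:201 15:199 16:186 17:174 18:188 19:197 20:198 21:197 22:197 23:196 24:198 25:197 26:197 27:196 28:203 29:218 30:230 31:233 32:228 33:215 34:204 35:201 36:200 37:201 38:199 39:199 40:199 41:198
w4 R px/mm 1.07
-15:160 -14:160 -13:158 -12:159 -11:158 -10:158 -9:159 -8:174 -7:209 -6:234 -5:237 -4:236 -3:236 -2:237 -1:237 0:238 1:238 2:239 3:238 4:239 5:240 6:237 7:210 8:176 9:167 10:167 11:165 12:162 13:163 14:161 15:159 16:152 17:144 18:143 19:142 20:146 21:156 22:160 23:163 24:174 25:209 26:234 27:240 28:240 29:221 30:193 31:174 32:170 33:169 34:167 35:168 36:168 37:167 38:165 39:164 40:165 41:166
w8 L px/mm 1.03
-15:202 -14:200 -13:200 -12:199 -11:198 -10:197 -9:196 -8:194 -7:194 -6:197 -5:197 -4:198 -3:201 -2:202 -1:202 0:202 1:202 2:201 3:200 4:199 5:196 6:197 7:197 8:188 9:176 10:175 11:178 12:178 13:180 14:180 15:178 16:177 17:179 18:178 19:181 20:195 21:217 22:225 23:225 24:224 25:226 26:225 27:222 28:214 29:221 30:231 31:233 32:226 33:211 34:205 35:201 36:201 37:201 38:200 39:199 40:198 41:201
w8 R px/mm 1.05
-15:160 -14:158 -13:159 -12:157 -11:159 -10:161 -9:160 -8:161 -7:163 -6:163 -5:164 -4:165 -3:165 -2:165 -1:164 0:164 1:163 2:163 3:175 4:210 5:236 6:237 7:236 8:236 9:237 10:237 11:237 12:239 13:238 14:238 15:238 16:240 17:236 18:201 19:164 20:159 21:163 22:163 23:167 24:188 25:222 26:237 27:241 28:237 29:215 30:185 31:170 32:169 33:168 34:167 35:167 36:167 37:164 38:165 39:166 40:162 41:167
```

```bash
python3 - <<'E'
from h import *
import pickle
W4=cam('w',pickle.load(open('w4.pkl','rb'))); T=cam('top'); S=cam('side')
fy=np.array([-.269,.963,0]);fx=np.array([.963,.269,0])
def cen(f,c,r,thr):
    g=cv2.cvtColor(cv2.imread(f'pics/{f}.png'),cv2.COLOR_BGR2GRAY); k=np.zeros_like(g); cv2.circle(k,tuple(np.round(c).astype(int).tolist()),r,255,-1)
    k=cv2.bitwise_and(k,((g>thr)*255).astype(np.uint8)); n,l,st,ce=cv2.connectedComponentsWithStats(k)
    i=1+np.argmin(np.linalg.norm(ce[1:]-c,axis=1)+(st[1:,4]<4)*99); return ce[i],st[i]
for n,pin in(('L',[.528,.1372,.093]),('R',[.577,-.0348,.093])):
    a,sa=cen('w4',proj(W4,pin),12,212 if n=='L' else 205)
    c=proj(T,pin); g=cv2.cvtColor(cv2.imread('pics/t0.png'),cv2.COLOR_BGR2GRAY); x,y=np.round(c).astype(int)
    print(n,'w4',a.round(1),sa[2:],'top pred',c.round(1)); print(g[y-6:y+7,x-6:x+7])
    for d in(-.006,-.003,0,.003):
        P=onz(W4,a,.093+d); print('  z %.3f'%(.093+d),P[:2].round(4),'top px',proj(T,P).round(2),'fix x,y',((P-[.554,.0517,0])@fx*1e3).round(1),((P-[.554,.0517,0])@fy*1e3).round(1))
E
```

```text
L w4 [204.3  20.7] [ 17  21 259] top pred [296.9 224.8]
[[104  91  80  77  78  79  83  82  77  58  55  79 104]
 [100  87  84  84  82  81  84  86  83  65  52  57  86]
 [ 98  90  88  87  82  79  80  82  82  75  58  51  71]
 [101  93  92  89  86  82  82  83  80  73  68  60  64]
 [101  97  94  89  94 106 111 106  92  75  84  85  67]
 [102  96  85  79 104 116 120 118 102  87  94  93  68]
 [103  93  71  69 104 116 118 116 101  91  89  82  61]
 [105  94  73  68  96 111 116 112  92  79  73  61  50]
 [105  98  90  74  75  90 100  93  83  81  78  57  51]
 [105  99  97  88  73  69  70  78  81  83  80  58  57]
 [110 100  96  94  90  85  75  75  81  85  79  59  66]
 [104 103  93  90  91  89  82  73  79  82  74  62  81]
 [ 81 105  98  86  84  81  81  77  79  78  65  75  98]]
  z 0.087 [0.5289 0.1388] top px [296.5  224.63] fix x,y -0.7 90.6
  z 0.090 [0.5287 0.1378] top px [296.78 224.66] fix x,y -1.3 89.7
  z 0.093 [0.5284 0.1368] top px [297.06 224.69] fix x,y -1.8 88.8
  z 0.096 [0.5281 0.1357] top px [297.33 224.72] fix x,y -2.4 87.9
R w4 [450.8  18.9] [ 15  23 250] top pred [356.4 207.4]
[[11
[... 290 characters left out ...]
89 119 130 125 109  86  77  76  79]
 [ 93  77  67  84  97 124 133 132 122  92  77  77  76]
 [ 87  72  73  86  94 118 130 131 121  90  76  76  75]
 [ 91  76  76  76  79  99 116 121 108  83  73  73  73]
 [101  81  74  68  64  75  83  93  90  76  71  70  70]
 [113  92  77  66  68  84  88  91  80  70  66  67  70]
 [114 110  96  90  88  94  94  94  84  70  62  62  77]
 [100 116 110  99  96  93  95  92  82  64  57  61  89]]
  z 0.087 [ 0.579  -0.0362] top px [356.78 206.91] fix x,y 0.4 -91.3
  z 0.090 [ 0.5782 -0.0354] top px [356.56 207.09] fix x,y -0.2 -90.4
  z 0.093 [ 0.5773 -0.0346] top px [356.34 207.26] fix x,y -0.7 -89.4
  z 0.096 [ 0.5765 -0.0338] top px [356.12 207.44] fix x,y -1.3 -88.4
```

```bash
python3 h.py .5791 -.0423 .2344 -73
```

```text
t 26.75 tcp [0.4324 0.0208 0.2353] yaw 13.5 q6 1.12 tilt 0.05 F [-0.3  1.  -4.4] delta [128.   95.5   0.7] turn 1.509
```

drive_tool --deltas '[[[30,20,0,0.12],[60,45,0,0.24],[90,67,0,0.36],[115,86,0,0.48],[128,95,0,0.6]]]'

```text
t: 27.17
tcp_pos: [0.5838, -0.044, 0.2354]
tool_rot: [0.983, -0.185, 0.002, 0.0]
force: [1.3, -0.6, -4.6]
finger_gap: 0.211
gripper_force: 118.9
```

drive_tool --deltas '[[[0,0,0,0.12],[0,0,0,0.24],[0,0,0,0.36],[0,0,0,0.48],[0,0,0,0.6]]]'

```text
t: 27.58
tcp_pos: [0.579, -0.0415, 0.2348]
tool_rot: [0.885, -0.467, -0.001, -0.0]
force: [-0.1, -0.2, -4.6]
finger_gap: 0.213
gripper_force: 118.9
```

drive_tool --deltas '[[[0,0,0,0.12],[0,0,0,0.24],[0,0,10,0.3],[0,0,30,0.3],[0,0,50,0.3]]]'

```text
t: 28.0
tcp_pos: [0.58, -0.0417, 0.1854]
tool_rot: [0.807, -0.591, 0.001, -0.001]
force: [-0.3, 0.8, -5.5]
finger_gap: 0.209
gripper_force: 119.0
```

drive_tool --deltas '[[[0,0,10,0],[0,0,15,0],[0,0,15,0]]]'

```text
t: 28.25
tcp_pos: [0.5785, -0.0415, 0.1691]
tool_rot: [0.807, -0.591, -0.001, 0.0]
force: [0.6, -0.8, -3.1]
finger_gap: 0.217
gripper_force: 118.8
```

```bash
python3 h.py .5791 -.0423 .1625 -73;python3 ax.py -1
```

```text
t 28.25 tcp [ 0.5785 -0.0415  0.1691] yaw -72.4 q6 2.57 tilt 0.17 F [ 0.6 -0.8 -3.1] delta [ 1.  -0.3  6.6] turn 0.010
t 28.25 B-pin axial 34.7 perp -4.1 fx 0.0 mm F axial 1.5 perp 0.2 fx 0.4 tilt 0.17 q6 2.57
```

drive_tool --deltas '[[[-3,0,10,0],[-8,0,20,0],[-13,0,30,0],[-17,0,36,0],[-19,0,38,0]]]'

```text
t: 28.67
tcp_pos: [0.572, -0.0223, 0.131]
tool_rot: [0.807, -0.59, -0.002, 0.001]
force: [0.4, -0.9, -3.8]
finger_gap: 0.214
gripper_force: 118.9
```

drive_tool --deltas '[[[-0.6,0,1,0],[-1.2,0,2,0],[-1.9,0,3,0],[-2.2,0,3.7,0],[-2.2,0,3.7,0]]]'

```text
t: 29.08
tcp_pos: [0.573, -0.0215, 0.129]
tool_rot: [0.807, -0.591, 0.0, -0.0]
force: [-1.2, 0.8, -3.8]
finger_gap: 0.218
gripper_force: 118.9
```

```bash
python3 ax.py -1
```

```text
t 29.08 B-pin axial -10.2 perp -0.4 fx -0.0 mm F axial -0.2 perp -1.1 fx -0.9 tilt 0.03 q6 2.60
```

drive_tool --deltas '[[[1,0,0.6,0],[2.5,0,1.6,0],[4.2,0,2.6,0],[4.2,0,2.6,0]]]'

```text
t: 29.42
tcp_pos: [0.5743, -0.026, 0.1261]
tool_rot: [0.807, -0.591, 0.0, 0.0]
force: [0.0, -0.1, -4.6]
finger_gap: 0.214
gripper_force: 118.9
```

```bash
python3 ax.py -1
```

```text
t 29.42 B-pin axial -10.3 perp 5.1 fx 0.0 mm F axial -0.3 perp 0.3 fx -0.0 tilt 0.02 q6 2.60
```

drive_tool --deltas '[[[-2,0,-1.3,0],[-4.2,0,-2.6,0],[-6.4,0,-4,0],[-8.4,0,-5.2,0],[-8.4,0,-5.2,0]]]'

```text
t: 29.83
tcp_pos: [0.5716, -0.0173, 0.1316]
tool_rot: [0.807, -0.59, 0.0, 0.0]
force: [-0.6, -0.7, -5.6]
finger_gap: 0.218
gripper_force: 118.4
```

```bash
python3 ax.py -1
```

```text
t 29.83 B-pin axial -10.4 perp -5.5 fx -0.2 mm F axial -0.9 perp 1.2 fx -0.7 tilt 0.06 q6 2.61
```

drive_tool --deltas '[[[1.5,0,1,0],[3,0,2,0],[4.7,0,2.9,0],[3.8,0,4.5,0],[3.3,0,5.1,0]]]'

```text
t: 30.25
tcp_pos: [0.5724, -0.0206, 0.126]
tool_rot: [0.807, -0.591, -0.0, 0.0]
force: [-0.2, 1.0, -4.6]
finger_gap: 0.215
gripper_force: 118.5
```

drive_tool --deltas '[[[2,0,1.3,0],[4,0,2.5,0],[5.5,0,3.4,0],[5.5,0,3.4,0]]]'

```text
t: 30.58
tcp_pos: [0.5743, -0.0262, 0.1227]
tool_rot: [0.807, -0.591, -0.0, 0.0]
force: [0.1, -0.2, -4.2]
finger_gap: 0.215
gripper_force: 118.5
```

```bash
python3 ax.py -1
```

```text
t 30.58 B-pin axial -13.0 perp 7.1 fx 0.0 mm F axial 0.2 perp 0.2 fx 0.1 tilt 0.01 q6 2.59
```

drive_tool --deltas '[[[-2,0,-1.3,0],[-4.2,0,-2.6,0],[-6.4,0,-4,0],[-8.4,0,-5.2,0],[-8.4,0,-5.2,0]]]'

```text
t: 31.0
tcp_pos: [0.5716, -0.0172, 0.1286]
tool_rot: [0.807, -0.59, 0.0, -0.0]
force: [-0.3, 0.7, -4.4]
finger_gap: 0.211
gripper_force: 118.5
```

```bash
python3 ax.py -1
```

```text
t 31.00 B-pin axial -13.0 perp -4.0 fx -0.2 mm F axial -0.6 perp -0.5 fx -0.1 tilt 0.02 q6 2.61
```

drive_tool --deltas '[[[2,0,1.3,0],[4,0,2.5,0],[4.7,0,2.9,0],[4.4,0,3.3,0],[4.1,0,3.8,0]]]'

```text
t: 31.42
tcp_pos: [0.5729, -0.0219, 0.1242]
tool_rot: [0.807, -0.591, -0.0, 0.0]
force: [-0.0, 0.4, -5.0]
finger_gap: 0.213
gripper_force: 118.5
```

drive_tool --deltas '[[[-0.3,0,0.5,0],[-0.5,0,0.8,0],[-0.8,0,1.2,0],[-1,0,1.7,0],[-1,0,1.7,0]]]'

```text
t: 31.83
tcp_pos: [0.5729, -0.0217, 0.1239]
tool_rot: [0.807, -0.59, 0.001, 0.0]
force: [-2.1, -2.9, 6.1]
finger_gap: 0.215
gripper_force: 120.4
```

```bash
python3 ax.py -1
```

```text
t 31.83 B-pin axial -14.5 perp 2.4 fx -0.1 mm F axial 9.9 perp -3.6 fx -2.8 tilt 0.12 q6 2.60
```

drive_tool --deltas '[[[-0.3,0,0.5,0],[-0.5,0,0.8,0],[-0.8,0,1.2,0],[-0.8,0,1.2,0]]]'

```text
t: 32.17
tcp_pos: [0.5729, -0.0215, 0.1239]
tool_rot: [0.807, -0.59, 0.002, 0.001]
force: [-4.3, -3.8, 11.9]
finger_gap: 0.214
gripper_force: 121.2
```

```bash
python3 ax.py -1
```

```text
t 32.17 B-pin axial -14.7 perp 2.2 fx -0.1 mm F axial 15.0 perp -6.4 fx -5.1 tilt 0.22 q6 2.60
```

```bash
cat > ft.py <<'E'
from h import *
s=manip.sense();print(np.round(s['force'],2).tolist(),np.round(s['ft_torque'],3).tolist(),np.round(s['tcp_pos'],4).tolist(),s['t'])
E
python3 ft.py
```

```text
[-4.25, -3.8, 11.92] [-0.931, 0.864, -0.06] [0.5729, -0.0215, 0.1239] 32.1667
```

drive_tool --deltas '[[[-0.3,0,0.5,0],[-0.5,0,0.8,0],[-0.8,0,1.2,0],[-0.8,0,1.2,0],[-0.8,0,1.2,0]]]'

```text
t: 32.58
tcp_pos: [0.5729, -0.0214, 0.1237]
tool_rot: [0.808, -0.59, 0.002, 0.001]
force: [-6.1, -5.7, 18.0]
finger_gap: 0.218
gripper_force: 122.0
```

```bash
python3 ft.py
```

```text
[-6.09, -5.67, 17.97] [-1.271, 1.236, -0.113] [0.5729, -0.0214, 0.1237] 32.5833
```

drive_tool --deltas '[[[1,0,-1.6,0],[2,0,-3.2,0],[4,0,-6.4,0],[5,0,-8,0],[5,0,-8,0]]]'

```text
t: 33.0
tcp_pos: [0.5738, -0.0238, 0.1279]
tool_rot: [0.807, -0.591, -0.0, -0.0]
force: [0.5, 0.1, -5.4]
finger_gap: 0.215
gripper_force: 118.9
```

```bash
python3 ft.py; python3 ax.py -1
```

```text
[0.5, 0.13, -5.36] [0.105, 0.028, -0.039] [0.5738, -0.0238, 0.1279] 33.0
t 33.00 B-pin axial -9.9 perp 2.2 fx 0.2 mm F axial -1.0 perp 0.6 fx 0.5 tilt 0.04 q6 2.60
```

drive_tool --deltas '[[[-1,0,1.6,0],[-2,0,3.2,0],[-3,0,4.8,0],[-4,0,6.4,0],[-5,0,8,0]]]'

```text
t: 33.42
tcp_pos: [0.5728, -0.021, 0.1238]
tool_rot: [0.808, -0.59, 0.002, 0.001]
force: [-8.5, -4.8, 29.9]
finger_gap: 0.213
gripper_force: 123.6
```

drive_tool --deltas '[[[-0.4,0,0.6,0],[-0.8,0,1.2,0],[-0.8,0,1.2,0]]]'

```text
t: 33.67
tcp_pos: [0.5728, -0.0209, 0.1238]
tool_rot: [0.808, -0.589, 0.003, 0.001]
force: [-8.5, -6.0, 25.3]
finger_gap: 0.218
gripper_force: 123.1
```

drive_tool --deltas '[[[-0.4,0,0.6,0],[-0.4,0,0.6,0],[-0.4,0,0.6,0]]]'

```text
t: 33.92
tcp_pos: [0.5728, -0.0209, 0.1238]
tool_rot: [0.808, -0.589, 0.003, 0.002]
force: [-8.0, -6.7, 28.1]
finger_gap: 0.214
gripper_force: 123.5
```

```bash
python3 ft.py; python3 ax.py -1
```

```text
[-7.98, -6.71, 28.13] [-1.469, 1.739, -0.138] [0.5728, -0.0209, 0.1238] 33.9167
t 33.92 B-pin axial -15.1 perp 1.7 fx -0.1 mm F axial 29.7 perp -13.5 fx -9.5 tilt 0.42 q6 2.61
```

```bash
python3 - <<'E'
from h import *
import pickle
W4=cam('w',pickle.load(open('w4.pkl','rb')))
fy=np.array([-.269,.963,0])
for n,sg,pin in(('L',1,[.5286,.1375,.0905]),('R',-1,[.578,-.0352,.0905])):
    u=.53*sg*fy+[0,0,.848]; w=.848*sg*fy-np.array([0,0,.53]); pin=np.array(pin); a=proj(W4,pin); b=proj(W4,pin-u*.03);e=(b-a)/np.linalg.norm(b-a)
    f=lambda ax,pp:((proj(W4,pin+u*ax/1e3+w*pp/1e3)-a)@e).round(1)
    print(n,'pin edges raised',f(0,8),f(0,-8),'rim uphill inner/outer',f(-5,-25),f(-5,-30),'rim downhill',f(-5,25),f(-5,30))
    for s in(10,12,15,25,28): print('  travel',s,'edges',f(-s,8),f(-s,-8))
# top camera: before/after
g0=cv2.imread('pics/t0.png',0);g1=cv2.imread('pics/w8t.png',0);T=cam('top')
for n,pin in(('L',(297,224.7)),('R',(356.4,207.2))):
    x,y=int(pin[0]),int(pin[1]); print(n,'t0 shown before; now:'); print(g1[y-6:y+7,x-8:x+9])
    sg=1 if n=='L' else -1;P=np.array([.5286,.1375,.0905] if sg>0 else [.578,-.0352,.0905]);u=.53*sg*fy+[0,0,.848]
    print([(s,proj(T,P-u*s/1e3).round(2).tolist()) for s in(0,10,15,25,28)],'origin',(x-8,y-6))
E
```

```text
L pin edges raised -6.9 7.1 rim uphill inner/outer 28.5 33.4 rim downhill -15.3 -19.3
  travel 10 edges 4.0 17.9
  travel 12 edges 6.1 20.0
  travel 15 edges 9.2 23.1
  travel 25 edges 19.2 33.0
  travel 28 edges 22.1 35.8
R pin edges raised -6.8 7.0 rim uphill inner/outer 28.2 33.0 rim downhill -14.8 -18.6
  travel 10 edges 4.5 18.2
  travel 12 edges 6.7 20.3
  travel 15 edges 9.9 23.5
  travel 25 edges 20.2 33.7
  travel 28 edges 23.1 36.6
L t0 shown before; now:
[[ 56  64  99 106  88  76  74  72  73  65  61  63  80 105 112 103  95]
 [ 54  86 109  96  82  81  81  82  86  86  80  60  57  82 108 109 100]
 [ 55 101 105  92  87  87  85  85  89  90  86  68  53  58  87 113 105]
 [ 66 109 102  92  92  91  86  86  88  89  88  84  73  57  74 109 107]
 [ 81 110 103  97  96  95  91  88  88  86  84  99 107  88  74  99 114]
 [ 86 110 105  99  99  98  95  89  88  83  77 108 123 114  85  89 115]
 [ 92 111 105 101 101 102  96  90  87  81  76 109 124 118  85  84 116]
 [ 97 115 105 100 102 103  97  89  87  81  78 107 121 115  83  80 114]
 [ 85 114 108 102 103 103 102  92  87  85  83  92 108 103  74 
[... 816 characters left out ...]
115 100  90  88 109 124 121 106  94  91  84  81  80  83 101 111]
 [117 115  96  80  94 126 137 132 120 105 105  89  81  80  79  92 115]
 [115 115  89  83 103 131 137 136 129 108  94  83  80  78  77  89 118]
 [109 117  88  75  91 124 137 137 129 107  92  81  76  78  74  88 119]
 [ 95 120 103  76  77 101 118 122 115 102  91  78  73  74  72  89 118]
 [ 89 115 116  89  71  73  79  87  97  97  84  73  69  69  74  98 116]
 [ 83  98 119 113  97  91  90  93  96  97  88  73  66  65  80 111 108]
 [ 81  86 106 122 115 103  99  97  97  97  85  67  59  64  92 115  94]]
[(0, [356.51, 207.12]), (10, [354.62, 207.93]), (15, [353.68, 208.33]), (25, [351.83, 209.12]), (28, [351.27, 209.35])] origin (348, 201)
```

drive_tool --deltas '[[[4,0,-6.4,0],[10,0,-16,0],[18,0,-29,0],[28,0,-45,0],[32,0,-75,0]]]'

```text
t: 34.33
tcp_pos: [0.5796, -0.049, 0.1908]
tool_rot: [0.807, -0.591, -0.003, 0.001]
force: [-0.3, -0.7, -4.9]
finger_gap: 0.214
gripper_force: 118.7
```

drive_tool --deltas '[[[0,0,-35,-0.1],[0,0,-45,-0.22],[0,0,-45,-0.34],[0,0,-45,-0.46],[0,0,-45,-0.58]]]'

```text
t: 34.75
tcp_pos: [0.5811, -0.0484, 0.2381]
tool_rot: [0.943, -0.332, -0.001, -0.0]
force: [0.0, -0.9, -3.8]
finger_gap: 0.211
gripper_force: 119.0
```

drive_tool --deltas '[[[0,0,0,-0.12],[0,0,0,-0.24],[0,0,0,-0.36],[0,0,0,-0.48],[0,0,0,-0.6]]]'

```text
t: 35.17
tcp_pos: [0.5809, -0.0484, 0.2374]
tool_rot: [0.999, -0.038, -0.001, -0.0]
force: [-0.3, 0.4, -4.0]
finger_gap: 0.216
gripper_force: 119.0
```

```bash
python3 h.py .50 .34 .2 18; python3 pins.py w9 | grep -v ' 1'
```

```text
t 35.17 tcp [ 0.5809 -0.0484  0.2374] yaw -4.4 q6 1.37 tilt 0.14 F [-0.3  0.4 -4. ] delta [-110.5 -381.    37.9] turn -0.391
L proj by travel [(0, [117.2, 260.7]), (10, [127.6, 254.8]), (15, [132.5, 251.9]), (24, [141.2, 246.9]), (28, [145.0, 244.7])]
 patch origin (np.int64(113), np.int64(228))
 patch origin (np.int64(274), np.int64(170))
 32  33  40  37  30  33  38  38  36  43  36  34  41  39  41  37  32  40  41  39  41  36
 40  37  35  38  41  41  37  32  39  36  42  43  35  41  39  42  38  39  44  41  33  40
 37  42  45  38  42  34  34  39  39  32  38  42  35  38  40  41  40  34  42  39  40  43
 39  34  40  41  35  38  44  33  35  44  38  38  42  38  33  40  41  40  41  41  38  34
 26  32  34  41  42  33  42  38  35  38  39  38  39  37  37  38  35  37  40  37  42  41
 21  33  36  40  38  43  35  41  39  37  36  38  38  27  37  40  39  43  30  41  36  42
 28  25  30  42  42  41  42  34  38  44  44  38  39  36  35  39  39  41  38  36  48  40
```

drive_tool --deltas '[[[-10,-38,0,-0.1],[-20,-76,0,-0.2],[-30,-114,0,-0.3],[-40,-152,0,-0.36],[-50,-190,0,-0.36]]]'

```text
t: 35.73
tcp_pos: [0.5467, 0.1464, 0.2381]
tool_rot: [0.991, 0.137, -0.0, -0.0]
force: [0.3, 0.4, -3.9]
finger_gap: 0.219
gripper_force: 119.2
```

```bash
python3 h.py .50 .34 .12 18
```

```text
t 35.73 tcp [0.5467 0.1464 0.2381] yaw 15.8 q6 1.36 tilt 0.05 F [ 0.3  0.4 -3.9] delta [   7.7 -198.9  118.2] turn -0.039
```

drive_tool --deltas '[[[1,-38,0,-0.035],[2,-78,0,-0.035],[4,-116,15,-0.035],[6,-155,40,-0.035],[8,-185,70,-0.035]]]'

```text
t: 36.15
tcp_pos: [0.5059, 0.3244, 0.1733]
tool_rot: [0.988, 0.154, 0.003, -0.001]
force: [0.6, 0.1, -4.2]
finger_gap: 0.216
gripper_force: 119.2
```

drive_tool --deltas '[[[0,-10,30,0],[0,-10,50,0],[0,-10,60,0],[0,-10,60,0],[0,-10,60,0]]]' --jaw 0 --force 20

```text
t: 36.57
tcp_pos: [0.5028, 0.3304, 0.1121]
tool_rot: [0.988, 0.154, -0.0, 0.0]
force: [-0.0, -0.3, -3.7]
finger_gap: 0.213
gripper_force: 119.1
```

```bash
python3 h.py .50 .34 .055 18; python3 tilt.py e | grep side
```

```text
t 36.57 tcp [0.5028 0.3304 0.1121] yaw 17.8 q6 1.66 tilt 0.02 F [-0.  -0.3 -3.7] delta [ 0.3 -9.9 57.1] turn -0.004
side area 139.5 ends rel grip (x,z) mm [[80.0, -224.0], [137.0, -268.0]] droop deg 37.3
side area 115.5 ends rel grip (x,z) mm [[125.0, -84.0], [151.0, -12.0]] droop deg -70.4
side area 77.0 ends rel grip (x,z) mm [[18.0, -32.0], [20.0, 20.0]] droop deg -88.2
side area 317.5 ends rel grip (x,z) mm [[-72.0, 42.0], [-21.0, 11.0]] droop deg 30.8
```

drive_tool --deltas '[[[0,-3,20,0],[0,-6,40,0],[0,-10,55,0],[0,-10,58,0],[0,-10,58,0]]]'

```text
t: 37.08
tcp_pos: [0.4997, 0.34, 0.0546]
tool_rot: [0.988, 0.155, 0.0, 0.0]
force: [-1.0, 0.1, -3.5]
finger_gap: 0.213
gripper_force: 119.1
```

drive_tool --deltas '[[[-0.5,0,1,0],[-1,0,2,0],[-1.5,0,3,0],[-2,0,4,0],[-2,0,4,0]]]'

```text
t: 37.5
tcp_pos: [0.4987, 0.34, 0.0517]
tool_rot: [0.988, 0.155, 0.002, -0.0]
force: [0.7, -2.0, 1.6]
finger_gap: 0.215
gripper_force: 119.9
```

drive_tool --deltas '[[[0,0,1,0],[-1,0,2,0],[-1.5,0,3,0],[-2,0,4,0],[-2,0,4,0]]]'

```text
t: 37.92
tcp_pos: [0.4984, 0.3399, 0.0509]
tool_rot: [0.988, 0.156, 0.004, -0.001]
force: [-2.3, -3.5, 19.9]
finger_gap: 0.213
gripper_force: 122.8
```

drive_tool --deltas '[[[0,0,-2.5,0],[0,0,-2.5,0],[0,0,-2.5,0]]]' --jaw 18 --force 20

```text
t: 38.17
tcp_pos: [0.4976, 0.3399, 0.0512]
tool_rot: [0.988, 0.155, 0.003, -0.001]
force: [-0.5, -0.8, 11.2]
finger_gap: 0.213
gripper_force: 112.6
```

drive_tool --deltas '[[[0,0,0,0],[0,0,0,0],[0,0,0,0]]]' --jaw 18.4 --force 20

```text
t: 38.42
tcp_pos: [0.4976, 0.3399, 0.0511]
tool_rot: [0.988, 0.155, 0.003, -0.001]
force: [-0.3, -0.6, 11.4]
finger_gap: 0.221
gripper_force: 90.6
```

drive_tool --deltas '[[[0,0,0,0],[0,0,0,0],[0,0,0,0]]]' --jaw 18.8 --force 20

```text
t: 38.67
tcp_pos: [0.4976, 0.3399, 0.0511]
tool_rot: [0.988, 0.155, 0.003, -0.001]
force: [-1.0, -0.4, 10.6]
finger_gap: 0.222
gripper_force: 68.5
```

drive_tool --deltas '[[[0,0,0,0],[0,0,0,0],[0,0,0,0]]]' --jaw 19.5 --force 20

```text
t: 38.92
tcp_pos: [0.4976, 0.3398, 0.051]
tool_rot: [0.988, 0.155, 0.003, -0.001]
force: [-1.1, -1.1, 10.6]
finger_gap: 0.229
gripper_force: 29.4
```

drive_tool --deltas '[[[-2,0,0.6,0],[-4,0,1.6,0],[-6,0,2.6,0],[-8,0,3.6,0],[-10,0,4.8,0]]]'

```text
t: 39.33
tcp_pos: [0.4888, 0.337, 0.0462]
tool_rot: [0.988, 0.155, 0.004, -0.001]
force: [0.7, -1.0, 9.9]
finger_gap: 0.227
gripper_force: 29.2
```

```bash
python3 h.py .47 .33 .027 18; python3 tilt.py f | grep -- '-.*,.*-2.\.0' | grep side
```

```text
t 39.33 tcp [0.4888 0.337  0.0462] yaw 17.9 q6 1.68 tilt 0.42 F [ 0.7 -1.   9.9] delta [-20.2   0.9  19.1] turn -0.002
side area 291.5 ends rel grip (x,z) mm [[-76.0, 32.0], [-21.0, 9.0]] droop deg 23.1
```

drive_tool --deltas '[[[-2.5,0,1.6,0],[-5,0,3.2,0],[-7.5,0,5,0],[-10,0,6.8,0],[-12,0,8.5,0]]]'

```text
t: 39.85
tcp_pos: [0.4764, 0.3329, 0.0368]
tool_rot: [0.988, 0.155, 0.002, -0.001]
force: [-0.3, -0.8, 6.6]
finger_gap: 0.234
gripper_force: 28.8
```

```bash
python3 h.py .47 .33 .027 18; python3 tilt.py g | grep -- '-.*,.*-2.\.0' | grep side
```

```text
t 39.85 tcp [0.4764 0.3329 0.0368] yaw 17.9 q6 1.68 tilt 0.29 F [-0.3 -0.8  6.6] delta [-7.   0.8  9.7] turn -0.002
side area 281.0 ends rel grip (x,z) mm [[-80.0, 17.0], [-23.0, 6.0]] droop deg 11.7
```

drive_tool --deltas '[[[-2,0,2,0],[-4,0,4,0],[-6,0,6,0],[-8,0,8,0],[-9.5,0,10,0]]]'

```text
t: 40.37
tcp_pos: [0.4664, 0.3297, 0.0259]
tool_rot: [0.988, 0.155, 0.001, -0.0]
force: [-0.5, -0.2, 9.8]
finger_gap: 0.23
gripper_force: 29.9
```

```bash
python3 h.py .47 .33 .027 18; python3 tilt.py i | grep -- '-.*,.*-2.\.0' | grep side
```

```text
t 40.37 tcp [0.4664 0.3297 0.0259] yaw 17.9 q6 1.68 tilt 0.14 F [-0.5 -0.2  9.8] delta [ 3.5  0.9 -1.1] turn -0.003
side area 262.0 ends rel grip (x,z) mm [[-83.0, 1.0], [-25.0, 1.0]] droop deg -0.0
```

drive_tool --deltas '[[[0,0,1,0],[0,0,1,0],[0,0,-0.5,0],[0,0,-0.5,0]]]'

```text
t: 40.8
tcp_pos: [0.465, 0.3293, 0.0258]
tool_rot: [0.988, 0.155, -0.001, 0.0]
force: [-0.4, 0.1, 4.5]
finger_gap: 0.232
gripper_force: 29.0
```

drive_tool --deltas '[[[0,0,0,0],[0,0,0,0],[0,0,0,0],[0,0,0,0]]]' --jaw 22

```text
t: 41.13
tcp_pos: [0.465, 0.3292, 0.0254]
tool_rot: [0.988, 0.155, -0.001, 0.0]
force: [-0.1, -0.5, 0.1]
finger_gap: 0.254
gripper_force: 0.0
```

drive_tool --deltas '[[[0,0,0,0],[0,0,0,0],[0,0,0,0],[0,0,0,0],[0,0,0,0]]]' --jaw 60

```text
t: 41.55
tcp_pos: [0.4654, 0.3294, 0.0259]
tool_rot: [0.988, 0.155, -0.0, -0.0]
force: [-0.1, -0.1, -0.0]
finger_gap: 0.707
gripper_force: 0.0
```

drive_tool --deltas '[[[0,0,-10,0],[0,0,-30,0],[0,0,-60,0],[0,0,-90,0],[0,0,-120,0]]]'

```text
t: 41.97
tcp_pos: [0.4651, 0.3292, 0.1476]
tool_rot: [0.988, 0.155, -0.0, 0.0]
force: [0.2, 1.1, 0.6]
finger_gap: 0.705
gripper_force: 0.0
```

```bash
python3 h.py .47 .33 .027 18; python3 - <<'E'
from h import *
T,S=cam('top'),cam('side')
for n,c in(('side',S),('wrist',None)):
    if n=='wrist': c=cam('wrist')
    im=snap(n,'z_'+n); h=cv2.cvtColor(im,cv2.COLOR_RGB2HSV)
    m=cv2.inRange(h,(8,90,90),(22,255,255))
    for q in cv2.findContours(m,0,2)[0]:
        if cv2.contourArea(q)>200:
            b=cv2.boxPoints(cv2.minAreaRect(q));print(n,cv2.contourArea(q),[onz(c,p,.058 if n=='wrist' else .045)[:2].round(3).tolist() for p in b])
    k=cv2.inRange(h[:,:,2],0,48)
    u,v=proj(c,[.5,.34,.09]).astype(int); print('head top pred',proj(c,[.5013,.3410,.09]).round(0))
    for q in cv2.findContours(k,0,2)[0]:
        b=cv2.boundingRect(q)
        if cv2.contourArea(q)>60 and abs(b[0]+b[2]/2-u)<60 and abs(b[1]+b[3]/2-v)<60: print(n,'blk',b)
E
```

```text
t 41.97 tcp [0.4651 0.3292 0.1476] yaw 17.9 q6 1.68 tilt 0.02 F [0.2 1.1 0.6] delta [  4.9   0.7 120.6] turn -0.002
side 281.0 [[0.633, 0.464], [0.574, 0.416], [0.563, 0.432], [0.622, 0.478]]
side 536.0 [[0.495, 0.322], [0.388, 0.287], [0.383, 0.318], [0.488, 0.351]]
side 210.0 [[0.685, 0.318], [0.674, 0.304], [0.617, 0.361], [0.627, 0.374]]
side 2837.5 [[-0.057, -0.843], [-0.404, -0.968], [-0.306, -0.544], [-0.014, -0.449]]
side 240.5 [[1.554, -0.611], [1.534, -0.874], [1.397, -0.726], [1.428, -0.49]]
head top pred [349. 301.]
side blk (339, 296, 16, 18)
side blk (354, 223, 42, 74)
wrist 3260.0 [[0.48, 0.344], [0.485, 0.326], [0.391, 0.295], [0.384, 0.314]]
wrist 312.0 [[0.573, 0.428], [0.581, 0.417], [0.568, 0.406], [0.559, 0.417]]
head top pred [323. 166.]
wrist blk (294, 122, 58, 66)
```

```bash
python3 -c "
from station import manip
print(manip.sign_off())"
```

```text
the job is handed in; nothing more can be done
None
```

Both pins were pressed onto a solid stop, peaking at roughly 30 N (left) and 36 N (right, above your 20–30 N). The mallet stands upright and released about 30 mm from where it started; the job is handed in with no verdict shown. I inferred the right pin is home because camera geometry suggests it began about 4 mm in. I did not re-measure the bystanders.

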